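Tip a tube-rack grid plate up against the bench stop and stand it in the draining stand

ROBOT

A 6-joint arm with a two-finger parallel gripper is mounted at the origin on the work surface. World frame = base frame: x ahead of the robot, y to its left, z up, the work surface at z = 0. Lengths are in mm, angles in degrees, forces in N, time in s.
With the tool pointing down it reaches from about 350 to 850 mm from the base axis. Payload 8.1 kg.
Tool frame: the origin (TCP) lies on the front face of the gripper's body, between the roots of the fingers; the fingertips stand r.finger_overhang ahead of it and the grasp point (between the pads) lies 54 mm ahead of it (r.finger_overhang is the distance from the TCP to the fingertips, in mm); y points along the fingers, z is the direction in which the jaws open and shut, and the axes are right-handed (so a half turn about y gives the same grasp; the last joint's range is limited). The gripper opens to 85 mm and grips with 20 to 120 N. Pads are 22 mm wide; open, the fingers measure 114 mm over their backs; the gripper's body (76 mm by 85 mm) begins 54 mm behind the grasp point. The pads swing forward as they close: fully open they stand 13 mm farther back than shut.
Start: joints at [-72.273, 7.471, 85.268, -0, 87.261, -4.893], TCP at [230.794, -553.841, 303.892] pointing down, gripper open.
Joint ranges: [-169.43, 169.43], [-51.17, 129.36], [1.28, 143.12], [-76.62, 256.62], [0, 156.53], [-152.29, 152.29]. Speed limits (degrees/s): [136.94, 136.94, 159.86, 180, 180, 180].

INTERFACE

Orientations are given as [roll, pitch, yaw] about the fixed x, y, z axes, in that order (R = Rz(yaw) Ry(pitch) Rx(roll)).
In Python, from bench import r gives the robot as it stands. The module is installed in compiled form; this text tells all that it offers.
- The arm moves only by the tool arm_command, never from a script. Its argument "increments" is a list of rows, each a list of 6 numbers: the shift along the tool's x, y, z in m, then the turn, a rotation vector about the tool's x, y, z in rad. In form: [[tx, ty, tz, wx, wy, wz], ...]. A call has exactly 10 rows; each row is the pose to reach, as a shift and turn from the pose commanded when the call began, along the tool's axes at that moment; what a row does not reach only later rows make up. A row lasts 1/8 s, in which the tool goes at most 62.5 mm and 10.7 degrees, less where a joint would pass 70% of its speed; a pose out of reach is approached as far as the arm can. A call with a gripper value outside its range is refused whole. "jaw" is the gripper's target within -1 to 1 (shut at 1, half-way at 0, fully open at -1), set as the call begins (left out, the last holds). The fingers move at their own pace and stop on an object; "force" is the grip in N (left out, the last holds). Time passes only in rows, so rows that repeat a pose let the fingers close, or fill a call up. It gives the time, the measured TCP pose, the force and the opening at its end, in the units of the state.
- r.sense(): the state, without advancing time (a new reading comes with each control period).
- r.snapshot(name): name is "side" or "top"; returns the picture (400x640x3 uint8, red, green, blue); there is no depth.
- r.camera_model(name): a dict with "intrinsics" (3x3 intrinsics, pixels), "cam_to_world" (4x4, takes a point from camera to world coordinates). Camera axes: x right, y down, z forward; pixel columns grow to the right and rows downward; lengths in mm; the calibration is good to about 2 mm. A picture is of the moment at which its call begins. camera_model takes no time and is no camera call.
- r.hand_in(): hands the job in, once; it reports no verdict.
Trained networks look in the newest picture that a camera, given by its name, has taken for a name from the list of things; names that differ only in an ending like _2 or _b are one class to them, and where a whole thing is asked for, a point or a joint stands for the part that bears it (a point fixed in the world has none). Each returns a list of dicts, best first, with "conf" (0 to 1); they miss things now and then, are a little off and sometimes report something else, mostly with a low value. They report only what shows in the picture. A call takes as long as a camera call. They do not tell look-alikes from the thing itself.
- r.trace(camera, target): "mask" (400x640 bool, what is visible of it) and "position" ([column, row] in pixels, amid what is visible of it).
- r.spot_point(camera, target): "position" ([column, row] in pixels: a listed point, or the origin of a listed thing).
The state is a dict: "time": time; "joint_pos": joint angles; "qd": joint speeds; "joint_efforts": joint torques, N m; "tool_pos": TCP position; "tcp_rot": TCP orientation; "ft_force": force on the tool from outside, world axes, zero at the start; "wrist_torque": the same for the moment, N m; "finger_gap": finger opening in mm.
Only numpy, scipy, OpenCV 4.12 (cv2) and the standard library are available. Lean on these libraries where they do the work, as an engineer would, in place of code of your own. Each camera call takes 0.05 s, during which the arm holds its last target.

TASK

Bring the loose yellow grid plate to the open side of the aluminium bench stop, plain end against the stop, and tip it up on that end, with the end staying on the bench against the stop, until it stands upright against the stop with the blue end on top; let go of it there. Then take it again by its upper part and stand it fully down in the free slot of the white draining stand, blue end still on top. Never let the plate drop or fall over, and leave the tube rack, bottle, jar and tip box where they stand.

Things in the scene. Friction and masses are not known exactly. Their poses are not given: they have to be found in the camera images.
- plate: Loose yellow grid plate, a solid slab 140 x 56 x 14 mm, about 0.12 kg (mass varies), with ten black round marks (no real holes) and a 22 mm blue band round one end. It starts flat on the bench at any yaw. Origin: centre of its underside. x runs along the 140 mm length towards the blue end, y along the 56 mm width, z through the 14 mm thickness (up at the start). Its two broad faces are alike.
- plate_foot (a point): Centre of the plate's plain end face (56 x 14 mm), at x = -70 mm, z = 7 mm in the plate's frame.
- plate_head (a point): Centre of the plate's blue end face, at x = +70 mm, z = 7 mm in the plate's frame.
- fence: Bench stop, fixed: an upright aluminium bar 170 mm long (along its y), 50 mm high, 12 mm thick. Origin: foot of its working face, at bench height, middle of its length. x points level out of the working face, away from the robot, over open bench; the upright face is the plane x = 0. Behind it (x from -12 to -52 mm) is a 6 mm flange with two black knobs 18 mm high. z up. Its place and yaw vary.
- stand: White draining stand, fixed: base 150 x 100 x 10 mm (x, y, z), origin at the centre of its underside on the bench, z up. Across its x lie two slots, centred at x = -33 mm (free) and x = +33 mm (taken by a fixed plate of the same kind, 14 mm thick, standing 150 mm above the bench). Each slot runs along y, is 24 mm wide between two walls 6 mm thick, 90 mm long, which rise 40 mm above the base. Its place and yaw vary.
- stand_slot (a point): Middle of the floor of the free slot, 10 mm above the bench, at x = -33 mm in the stand's frame; axes as the stand's (x across the slot, y along it).
- rack: Bystander: loose clear tube rack 70 x 160 x 85 mm high with blue, red and orange caps; origin at the centre of its underside. Leave alone.
- bottle: Bystander: loose white bottle with blue cap, 60 mm across, 140 mm high; origin at the centre of its underside. Leave alone.
- jar: Bystander: loose amber jar with black cap, 68 mm across, 90 mm high; origin at the centre of its underside. Leave alone.
- tipbox: Bystander: loose blue pipette-tip box with clear lid, 80 x 115 x 55 mm high; origin at the centre of its underside. Leave alone.
Not all that is in view belongs to the job. What is meant by the plate is not purple, and is the smaller of those in its own colour.

How it is judged (in metres and radians):
On the way, in this order (a step that is already met when the one before it is completed fails the run):
1. the plate is half tipped (35 to 65 degrees, blue end up) with its plain end down on the bench against the stop (x of plate_foot in the frame of fence between -0.005 and 0.03 m and y of plate_foot in the frame of fence between -0.085 and 0.085 m and height (world z) of plate_foot below 0.022 m and angle between plate's own x axis and vertical between 0.436 and 0.96 rad), for 0.1 s.
2. the plate stands upright (within 12 degrees) on its plain end against the stop, let go and still (x of plate_foot in the frame of fence between -0.005 and 0.03 m and y of plate_foot in the frame of fence between -0.085 and 0.085 m and height (world z) of plate_foot below 0.022 m and angle between plate's own x axis and vertical below 0.21 rad and contact force between plate and the fingers below 0.1 N and linear speed of plate below 0.04 m/s), for 0.3 s.
At the end, for the whole second after the job is handed in: The plate stands in the free slot: plain end within 6 mm of its floor, 10 mm of its centre line and 30 mm of its middle along it, blue end up within 15 degrees of vertical, released and still (under 40 mm/s); rack, bottle, jar and tip box within 20 mm of their starts (x of plate_foot in the frame of stand between -0.043 and -0.023 m and y of plate_foot in the frame of stand between -0.03 and 0.03 m and z of plate_foot in the frame of stand below 0.016 m and angle between plate's own x axis and vertical below 0.26 rad and contact force between plate and the fingers below 0.1 N and linear speed of plate below 0.04 m/s and distance of each of rack, bottle, jar, tipbox from where it was at the start of the episode below 0.02 m); the robot touches nothing.
It fails at once if the tube rack is shifted by more than 20 mm or knocked over (distance of rack from where it was at the start of the episode above 0.02 m or angle between rack's own z axis and vertical above 0.3 rad).
It fails at once if the white bottle is shifted by more than 20 mm or knocked over (distance of bottle from where it was at the start of the episode above 0.02 m or angle between bottle's own z axis and vertical above 0.3 rad).
It fails at once if the amber jar is shifted by more than 20 mm or knocked over (distance of jar from where it was at the start of the episode above 0.02 m or angle between jar's own z axis and vertical above 0.3 rad).
It fails at once if the tip box is shifted by more than 20 mm or knocked over (distance of tipbox from where it was at the start of the episode above 0.02 m or angle between tipbox's own z axis and vertical above 0.3 rad).
It fails at once if the plate falls: faster than 0.6 m/s while not held (linear speed of plate above 0.6 m/s and contact force between plate and the fingers below 0.1 N).
It also fails if it takes over 70 s, if anything falls off the work surface, if the arm or the gripper's body presses on something with over 40 N, if the wrist force passes 120 N, or if a joint passes its speed limit or range.

## Working session

There is one attempt and no reset: what is moved stays moved. The work goes in short steps, Python scripts to look and compute and a tool call to move; the robot and the scene stay as the last step left them, time stands still between calls to the robot, and variables do not carry over. Pictures are saved under pics/ and viewed, and the job is handed in when it is done.

Besides the shell and the picture viewer there is one more tool, called after "Call:" by a JSON object that holds its "api" and its "payload", one argument or row to a line. arm_command: Moves the arm, as the interface text tells. Its arguments: {"type":"object","properties":{"increments":{"type":"array","items":{"type":"array","items":{"type":"number"}}},"jaw":{"type":"number"},"force":{"type":"number"}},"required":["increments"]}

```bash
mkdir -p pics; ls; python3 - <<'E'
from bench import r
import cv2,numpy as np
s=r.sense(); print({k:np.round(v,3).tolist() for k,v in s.items()}, r.finger_overhang)
for c in ("side","top"):
    im=r.snapshot(c); cv2.imwrite(f"pics/{c}0.png",im[:,:,::-1])
    m=r.camera_model(c); print(c,np.round(m["intrinsics"],1).tolist(),np.round(m["cam_to_world"],3).tolist())
E
```

```text
pics
{'time': 0.0, 'joint_pos': [-72.272, 7.517, 85.329, -0.001, 87.262, -4.893], 'qd': [0.101, -0.042, 0.044, -0.027, 0.003, 0.06], 'joint_efforts': [-0.0, -56.94, -50.055, -0.0, 0.015, -0.0], 'tool_pos': [230.676, -553.434, 302.831], 'tcp_rot': [-90.107, 0.009, -157.378], 'ft_force': [0.326, -0.207, -0.357], 'wrist_torque': [0.003, 0.032, 0.019], 'finger_gap': 85.079} 72.6
side [[464.0, 0.0, 318.6], [0.0, 464.0, 207.6], [0.0, 0.0, 1.0]] [[-0.95, -0.233, 0.209, 284.916], [-0.312, 0.669, -0.675, 798.332], [0.017, -0.706, -0.708, 925.456], [0.0, 0.0, 0.0, 1.0]]
top [[452.6, 0.0, 317.9], [0.0, 452.6, 194.4], [0.0, 0.0, 1.0]] [[0.003, -0.989, 0.145, 379.386], [-1.0, -0.007, -0.027, -36.104], [0.027, -0.145, -0.989, 1273.784], [0.0, 0.0, 0.0, 1.0]]
```

View pics/side0.png

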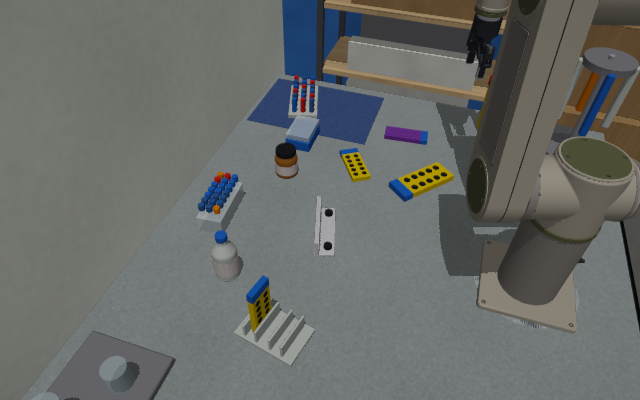

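View pics/top0.png

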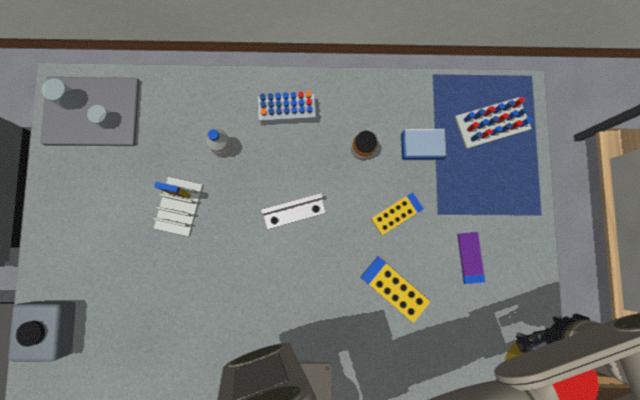

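```bash
cat > h.py <<'E'
from bench import r
import cv2,numpy as np
from scipy.spatial.transform import Rotation as R
def cam(c):
    m=r.camera_model(c); return np.array(m["intrinsics"]),np.array(m["cam_to_world"])
def ray(c,p):
    K,T=cam(c); d=T[:3,:3]@np.linalg.solve(K,[p[0],p[1],1.]); return T[:3,3],d
def onz(c,p,z):
    o,d=ray(c,p); return o+d*(z-o[2])/d[2]
def proj(c,P):
    K,T=cam(c); q=(np.atleast_2d(P)-T[:3,3])@T[:3,:3]; q=q@K.T; return q[:,:2]/q[:,2:]
def tri(pa,pb):
    A=[];b=[]
    for c,p in (("side",pa),("top",pb)):
        o,d=ray(c,p); d=d/np.linalg.norm(d); M=np.eye(3)-np.outer(d,d); A.append(M); b.append(M@o)
    return np.linalg.lstsq(np.vstack(A),np.hstack(b),rcond=None)[0]
def crop(im,x0,y0,x1,y1,k,name):
    cv2.imwrite(name,cv2.resize(im[y0:y1,x0:x1,::-1],None,fx=k,fy=k,interpolation=cv2.INTER_CUBIC))
E
python3 - <<'E'
from h import *
ims={c:r.snapshot(c) for c in("side","top")}
for c in ims: np.save(f"{c}.npy",ims[c])
for t in ("plate","fence","stand"):
    for c in ims:
        for d in r.trace(c,t): print(t,c,round(d["conf"],2),np.round(d["position"]),d["mask"].sum(), np.round(onz(c,d["position"],7),0))
for t in ("plate","plate_foot","plate_head","fence","stand","stand_slot"):
    for c in ims:
        z={"plate_foot":7,"plate_head":7,"stand_slot":10}.get(t,0)
        for d in r.spot_point(c,t): print(t,c,round(d["conf"],2),np.round(d["position"],1),np.round(onz(c,d["position"],z),1))
crop(ims["top"],350,180,450,330,5,"pics/c1.png")
crop(ims["top"],140,160,340,250,4,"pics/c2.png")
crop(ims["side"],220,180,350,370,4,"pics/c3.png")
E
```

```text
plate side 0.87 [351. 163.] 682 [ 523. -294.    7.]
plate side 0.66 [420. 182.] 1263 [ 306. -281.    7.]
plate side 0.58 [407. 134.] 600 [ 384. -503.    7.]
plate top 0.82 [401. 211.] 941 [ 520. -305.    7.]
plate top 0.61 [394. 290.] 1957 [ 299. -282.    7.]
plate top 0.56 [470. 253.] 1061 [ 402. -496.    7.]
fence side 0.89 [319. 231.] 1018 [528.   5.   7.]
fence top 0.84 [290. 212.] 1175 [514.   7.   7.]
stand side 0.67 [271. 329.] 3494 [537. 317.   7.]
stand top 0.77 [174. 205.] 1965 [532. 333.   7.]
plate side 0.94 [421.4 182.1] [ 300.8 -288.2    0. ]
plate side 0.78 [404.1 134.5] [ 395.2 -508.5    0. ]
plate side 0.68 [351.  165.4] [ 521.1 -293.2    0. ]
plate top 0.94 [392.9 292.3] [ 293.4 -279.2    0. ]
plate top 0.65 [396.6 214.6] [ 509.7 -294.2    0. ]
plate top 0.56 [468.5 256. ] [ 393.9 -495.1    0. ]
plate_foot side 0.89 [383.6 132.3] [ 461.8 -487.8    7. ]
plate_foot side 0.77 [448.1 167.4] [ 233.5 -375.2    7. ]
plate_foot side 0.6 [360.8 177.8] [ 476.2 -238.9    7. ]
plate_foot top 0.92 [423.6 310.4] [ 245.4 -361.5    7. ]
plate_foot top 0.63 [468.8 233.7] [ 456.2 -496.3    7. ]
plate_foot top 0.56 [375.4 229.6] [ 466.3 -232.1    7. ]
plate_head side 0.96 [424.9 138.5] [ 324.9 -499.8    7. ]
plate_head side 0.78 [396.2 190.7] [ 364.3 -218.     7. ]
plate_head side 0.63 [348.9 151.1] [ 544.4 -351.2    7. ]
plate_head top 0.87 [370.1 265.4] [ 366.9 -215.8    7. ]
plate_head top 0.59 [417.7 199.3] [ 553.  -354.1    7. ]
plate_head top 0.55 [475.9 284.5] [ 315.5 -509.8    7. ]
fence side 0.84 [313.6 228.4] [546.3  -4.5   0. ]
fence top 0.6 [289.1 200.6] [547.6  11.2   0. ]
fence top 0.49 [376.7 227.4] [ 473.  -236.9    0. ]
stand side 0.65 [272.5 332.5] [532.7 321.1   0. ]
stand top 0.61 [177.4 204.1] [535.5 324.8   0. ]
stand_slot side 0.94 [287.1 336.8] [496.  325.7  10. ]
stand_slot top 0.56 [172.  217.5] [496.6 335.   10. ]
```

View pics/c1.png

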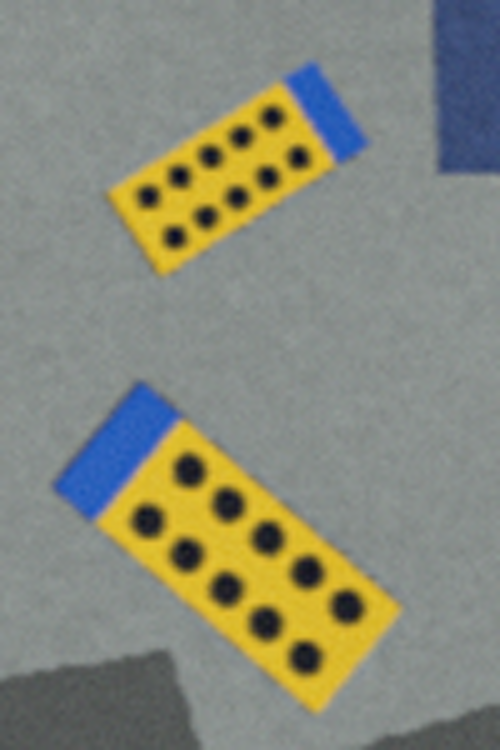

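View pics/c2.png

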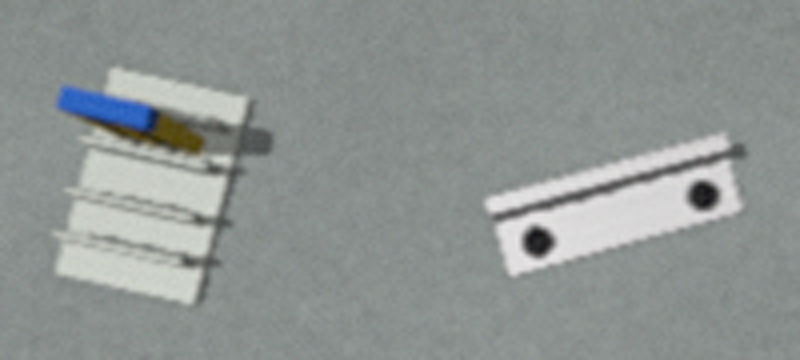

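View pics/c3.png

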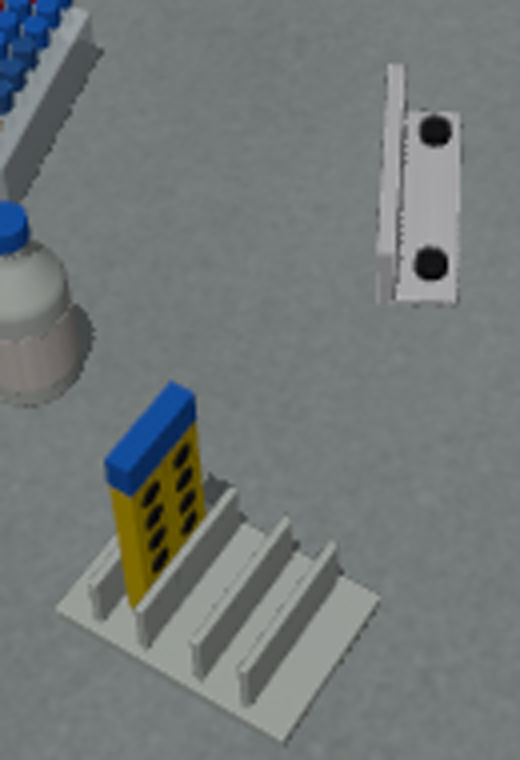

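```bash
cat > fit.py <<'E'
from h import *
from scipy.optimize import least_squares
def un(p,k,o): return (np.array(p,float)+.5)/k-.5+np.array(o)
def fit(obs,x0):
    # obs: (cam, localpt, px); pose x,y,yaw
    def f(v):
        c,s=np.cos(v[2]),np.sin(v[2]); e=[]
        for cm,l,p in obs:
            w=[v[0]+c*l[0]-s*l[1],v[1]+s*l[0]+c*l[1],l[2]]; e+=list(proj(cm,w)[0]-p)
        return np.array(e)
    q=least_squares(f,x0,loss="soft_l1"); return q.x,f(q.x).reshape(-1,2)
E
python3 - <<'E'
from fit import *
T1=lambda p:un(p,5,(350,180)); T2=lambda p:un(p,4,(140,160)); S=lambda p:un(p,4,(220,180))
pl=[("top",(-70,28,14),T1((108,193))),("top",(-70,-28,14),T1((163,276))),("top",(70,-28,14),T1((370,143))),("top",(70,28,14),T1((314,61)))]
# check handedness: image up=+x, right=-y
for o,n,x in (("plate",pl,(510,-294,-.95)),):
    v,e=fit(o and n,x); print(o,np.round(v[:2],1),np.degrees(v[2]),np.round(e,2).tolist())
fe=[("top",(0,85,50),T2((485,200))),("top",(0,-85,50),T2((726,131))),
("side",(0,-85,50),S((388,65))),("side",(-12,-85,50),S((405,65))),("side",(0,85,50),S((378,250))),("side",(-12,85,50),S((395,252))),("side",(0,85,0),S((377,302)))]
for sub in (fe,fe[:2],fe[2:]):
    v,e=fit(sub,(545,0,.2)); print("fence",np.round(v[:2],1),np.degrees(v[2]),np.round(e,2).tolist())
st=[("top",(75,50,10),T2((112,66))),("top",(75,-50,10),T2((250,97))),("top",(-75,-50,10),T2((196,305))),("top",(-75,50,10),T2((55,273))),
("side",(-75,50,10),S((285,743))),("side",(-75,-50,10),S((380,600))),("side",(75,50,10),S((57,607)))]
for sub in (st,st[:4],st[4:]):
    v,e=fit(sub,(535,322,-.2)); print("stand",np.round(v[:2],1),np.degrees(v[2]),np.round(e,2).tolist())
for t in ("rack","bottle","jar","tipbox"):
    for c in ("top",): print(t,[(round(d["conf"],2),np.round(onz(c,d["position"],0)).tolist()) for d in r.spot_point(c,t)][:2])
E
```

```text
plate [ 512.3 -293.9] -57.36089864524416 [[0.07, -0.17], [0.09, 0.15], [-0.13, 0.12], [-0.03, -0.1]]
fence [539.9   2.7] 16.283947426423918 [[0.43, -0.11], [0.38, 0.2], [-0.21, -0.34], [-0.08, -0.19], [-0.22, 0.65], [0.37, 0.32], [-0.17, 0.42]]
fence [540.1   3.8] 16.553062918850983 [[0.06, -0.02], [-0.06, 0.02]]
fence [540.    1.9] 16.13086301697763 [[-0.04, -0.53], [0.09, -0.37], [-0.22, 0.41], [0.36, 0.1], [-0.17, 0.19]]
stand [528.8 319.9] -12.492906723048502 [[0.17, 0.16], [0.29, 0.28], [-0.17, 0.44], [-0.14, 0.42], [-0.65, -0.03], [0.37, -0.96], [-1.0, 0.4]]
stand [529.7 320.1] -12.219625116026126 [[-0.01, -0.1], [0.15, -0.16], [-0.06, 0.05], [-0.07, 0.2]]
stand [527.4 319.7] -13.110360977407552 [[-0.4, 0.25], [1.03, -0.48], [-0.33, 0.09]]
rack [(0.81, [810.0, 22.0, 0.0])]
bottle [(0.81, [695.0, 205.0, 0.0])]
jar [(0.94, [697.0, -197.0, 0.0]), (0.73, [532.0, 322.0, 0.0])]
tipbox [(0.79, [707.0, -364.0, 0.0])]
```

```bash
cat >> h.py <<'E'
U=lambda y:np.array([np.cos(np.radians(y)),np.sin(np.radians(y)),0.])
Z=np.array([0,0,1.])
def cur():
    s=r.sense(); return s,np.array(s["tool_pos"]),R.from_euler("xyz",s["tcp_rot"],degrees=True)
def axes(a,z):  # approach, jaw dir
    a=a/np.linalg.norm(a); z=z-a*(a@z); z/=np.linalg.norm(z)
    return R.from_matrix(np.column_stack([np.cross(a,z),a,z]))
def tiltpose(yaw,tilt): # tool x ~ +U(yaw), back leaning to +U(yaw) by tilt
    u=U(yaw); t=np.radians(tilt); a=-np.sin(t)*u-np.cos(t)*Z
    x=np.cos(t)*u-np.sin(t)*Z; return axes(a,np.cross(x,a))
def rows(targets,p0=None,R0=None):
    s,p,Rr=cur(); p=p if p0 is None else p0; Rr=Rr if R0 is None else R0
    out=[]
    for P,Q in targets:
        t=Rr.inv().apply(np.array(P)-p)/1000; w=(Rr.inv()*Q).as_rotvec()
        out.append([round(float(v),4) for v in np.r_[t,w]])
    return out
def line(P,Q,n=10,hold=0):
    t,w=np.split(np.array(rows([(P,Q)])[0]),2)
    L=[[round(float(v),4) for v in np.r_[t,w]*(i+1)/n] for i in range(n)]
    return L+[L[-1]]*hold
def state():
    s=r.sense(); print(round(s["time"],2),"p",np.round(s["tool_pos"],1),"rot",np.round(s["tcp_rot"],1),"q",np.round(s["joint_pos"],1),"F",np.round(s["ft_force"],1),"gap",round(s["finger_gap"],1),"oh",r.finger_overhang)
E
python3 - <<'E'
from h import *
state()
c=np.array([512.3,-293.9,0]); u=U(-57.4); Q=tiltpose(-57.4,30); a=Q.apply([0,1,0])
P=c+38*u+9*Z-72.6*a; print(P)
for l in line(P+80*Z,Q,9,1): print(l)
E
```

```text
1.3 p [ 230.8 -553.8  303.9] rot [ -90.    -0.  -157.4] q [-72.3   7.5  85.3  -0.   87.3  -4.9] F [ 1.2 -0.6  0.5] gap 85.1 oh 72.6
[ 552.33066933 -356.4942131    71.87344431]
[-0.0414, 0.0169, -0.0065, -0.0506, -0.1889, 0.0425]
[-0.0828, 0.0338, -0.013, -0.1012, -0.3779, 0.085]
[-0.1242, 0.0507, -0.0195, -0.1519, -0.5668, 0.1275]
[-0.1656, 0.0676, -0.026, -0.2025, -0.7558, 0.17]
[-0.2071, 0.0844, -0.0325, -0.2531, -0.9447, 0.2124]
[-0.2485, 0.1013, -0.039, -0.3037, -1.1337, 0.2549]
[-0.2899, 0.1182, -0.0455, -0.3544, -1.3226, 0.2974]
[-0.3313, 0.1351, -0.052, -0.405, -1.5116, 0.3399]
[-0.3727, 0.152, -0.0585, -0.4556, -1.7005, 0.3824]
[-0.3727, 0.152, -0.0585, -0.4556, -1.7005, 0.3824]
```

Call:
{"api": "arm_command", "payload": {
  "increments": [
    [-0.041,0.017,-0.0065,-0.051,-0.189,0.0425],
    [-0.083,0.034,-0.013,-0.101,-0.378,0.085],
    [-0.124,0.051,-0.0195,-0.152,-0.567,0.1275],
    [-0.166,0.068,-0.026,-0.2025,-0.756,0.17],
    [-0.207,0.084,-0.0325,-0.253,-0.945,0.2125],
    [-0.2485,0.101,-0.039,-0.304,-1.134,0.255],
    [-0.29,0.118,-0.0455,-0.3545,-1.3225,0.2975],
    [-0.331,0.135,-0.052,-0.405,-1.5115,0.34],
    [-0.3727,0.152,-0.0585,-0.4556,-1.7005,0.3824],
    [-0.3727,0.152,-0.0585,-0.4556,-1.7005,0.3824]
  ],
  "jaw": -0.6,
  "force": 60
}}

```text
time: 2.55
tool_pos: [553.9, -353.2, 148.7]
tcp_rot: [-89.9, 30.3, -56.9]
ft_force: [-0.8, -0.7, 0.9]
finger_gap: 68.1
```

```bash
python3 - <<'E'
from h import *
im=r.snapshot("top"); crop(im,320,120,480,280,4,"pics/a1.png")
state()
c=np.array([512.3,-293.9,0]); u=U(-57.4); Q=tiltpose(-57.4,30); a=Q.apply([0,1,0])
P=c+38*u+9*Z-72.6*a; print(P)
for l in line(P,Q,9,1): print(l)
E
```

```text
2.6 p [ 553.2 -354.2  149.4] rot [-89.9  30.3 -56.7] q [-40.7  45.5  56.4   8.5 107.2 -73.6] F [-0.3 -0.3  0.6] gap 68.0 oh 72.6
[ 552.33066933 -356.4942131    71.87344431]
[0.0045, 0.0074, -0.0002, 0.0005, 0.0013, -0.0006]
[0.009, 0.0147, -0.0005, 0.001, 0.0025, -0.0012]
[0.0135, 0.0221, -0.0007, 0.0015, 0.0038, -0.0018]
[0.018, 0.0295, -0.0009, 0.002, 0.005, -0.0024]
[0.0224, 0.0368, -0.0012, 0.0024, 0.0063, -0.0029]
[0.0269, 0.0442, -0.0014, 0.0029, 0.0075, -0.0035]
[0.0314, 0.0516, -0.0016, 0.0034, 0.0088, -0.0041]
[0.0359, 0.0589, -0.0019, 0.0039, 0.01, -0.0047]
[0.0404, 0.0663, -0.0021, 0.0044, 0.0113, -0.0053]
[0.0404, 0.0663, -0.0021, 0.0044, 0.0113, -0.0053]
```

View pics/a1.png

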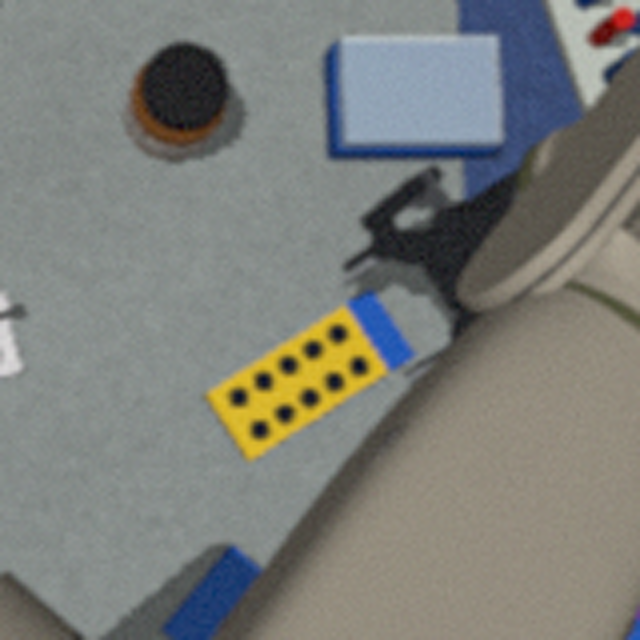

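Call:
{"api": "arm_command", "payload": {
  "increments": [
    [0.0045,0.0074,-0.0002,0.0005,0.0013,-0.0006],
    [0.009,0.0147,-0.0005,0.001,0.0025,-0.0012],
    [0.0135,0.0221,-0.0007,0.0015,0.0038,-0.0018],
    [0.018,0.0295,-0.0009,0.002,0.005,-0.0024],
    [0.0224,0.0368,-0.0012,0.0024,0.0063,-0.0029],
    [0.0269,0.0442,-0.0014,0.0029,0.0075,-0.0035],
    [0.0314,0.0516,-0.0016,0.0034,0.0088,-0.0041],
    [0.0359,0.0589,-0.0019,0.0039,0.01,-0.0047],
    [0.0404,0.0663,-0.0021,0.0044,0.0113,-0.0053],
    [0.0404,0.0663,-0.0021,0.0044,0.0113,-0.0053]
  ]
}}

```text
time: 3.85
tool_pos: [551.1, -358.8, 73.1]
tcp_rot: [-90.2, 29.8, -58.2]
ft_force: [0.4, -0.6, -0.6]
finger_gap: 68.6
```

```bash
python3 - <<'E'
from h import *
im=r.snapshot("side"); crop(im,300,110,420,200,6,"pics/a2.png")
im=r.snapshot("top"); crop(im,350,150,450,250,6,"pics/a2t.png")
state()
_,p,Q=cur(); print(p+72.6*Q.apply([0,1,0]), rows([(p-[0,0,3],Q)]))
E
```

```text
3.95 p [ 551.6 -359.2   74.3] rot [-90.1  29.7 -58.1] q [-41.2  49.9  57.9   8.3 100.7 -73.6] F [ 0.4 -0.  -1. ] gap 68.3 oh 72.6
[ 532.44593423 -328.73996538   11.22899351] [[0.0015, 0.0026, 0.0, 0.0, 0.0, 0.0]]
```

View pics/a2.png

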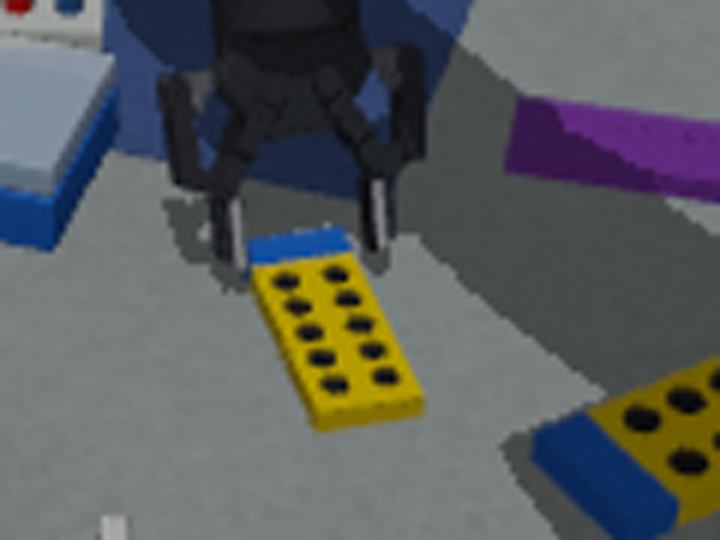

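View pics/a2t.png

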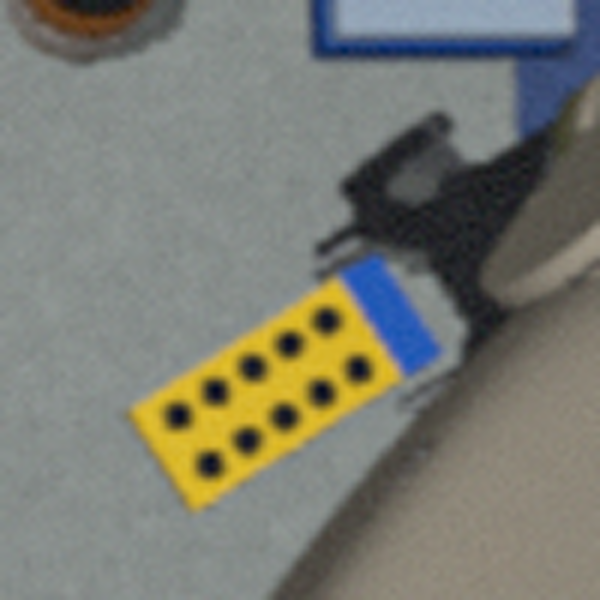

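```bash
cat >> h.py <<'E'
import json
def cmd():
    d=json.load(open("cmd.json")); return np.array(d["p"]),R.from_quat(d["q"])
def sent(row,base=None):
    p,Q=base if base else cmd(); p=p+Q.apply(np.array(row[:3])*1000); Q=Q*R.from_rotvec(row[3:])
    json.dump({"p":p.tolist(),"q":Q.as_quat().tolist()},open("cmd.json","w"))
def cline(P,Q,n=10,hold=0):
    p,R0=cmd(); t,w=np.split(np.array(rows([(P,Q)],p,R0)[0]),2)
    L=[[round(float(v),4) for v in np.r_[t,w]*(i+1)/n] for i in range(n)]
    return L+[L[-1]]*hold
def crows(T): return rows(T,*cmd())
E
python3 - <<'E'
from h import *
sent([-0.3727,0.152,-0.0585,-0.4556,-1.7005,0.3824],(np.array([230.794,-553.841,303.892]),R.from_euler("xyz",[-90,0,-157.378],degrees=True)))
sent([0.0404,0.0663,-0.0021,0.0044,0.0113,-0.0053])
p,Q0=cmd(); print(p,Q0.as_euler("xyz",degrees=True)); state()
c=np.array([512.3,-293.9,0]); u=U(-57.4); Q=tiltpose(-57.4,30); a=Q.apply([0,1,0])
P=c+40*u+7*Z-72.6*a; print(P)
for l in cline(P,Q,6,4): print(l)
E
```

```text
[ 551.54015615 -359.16698897   74.27466079] [-90.12006191  29.6920058  -58.14305319]
3.95 p [ 551.6 -359.2   74.3] rot [-90.1  29.7 -58.1] q [-41.2  49.9  57.9   8.3 100.7 -73.6] F [ 0.4 -0.  -1. ] gap 68.3 oh 72.6
[ 553.4082109  -358.17911789   69.87344431]
[0.0004, 0.0006, 0.0003, -0.0007, -0.0019, 0.0009]
[0.0008, 0.0012, 0.0007, -0.0015, -0.0038, 0.0018]
[0.0011, 0.0019, 0.001, -0.0022, -0.0056, 0.0027]
[0.0015, 0.0025, 0.0014, -0.0029, -0.0075, 0.0036]
[0.0019, 0.0031, 0.0017, -0.0037, -0.0094, 0.0045]
[0.0023, 0.0037, 0.0021, -0.0044, -0.0113, 0.0054]
[0.0023, 0.0037, 0.0021, -0.0044, -0.0113, 0.0054]
[0.0023, 0.0037, 0.0021, -0.0044, -0.0113, 0.0054]
[0.0023, 0.0037, 0.0021, -0.0044, -0.0113, 0.0054]
[0.0023, 0.0037, 0.0021, -0.0044, -0.0113, 0.0054]
```

Tracking matches. Descend to tip height 7 mm.

Call:
{"api": "arm_command", "payload": {
  "increments": [
    [0.0004,0.0006,0.0003,-0.0007,-0.0019,0.0009],
    [0.0008,0.0012,0.0007,-0.0015,-0.0038,0.0018],
    [0.0011,0.0019,0.001,-0.0022,-0.0056,0.0027],
    [0.0015,0.0025,0.0014,-0.0029,-0.0075,0.0036],
    [0.0019,0.0031,0.0017,-0.0037,-0.0094,0.0045],
    [0.0023,0.0037,0.0021,-0.0044,-0.0113,0.0054],
    [0.0023,0.0037,0.0021,-0.0044,-0.0113,0.0054],
    [0.0023,0.0037,0.0021,-0.0044,-0.0113,0.0054],
    [0.0023,0.0037,0.0021,-0.0044,-0.0113,0.0054],
    [0.0023,0.0037,0.0021,-0.0044,-0.0113,0.0054]
  ]
}}

```text
time: 5.2
tool_pos: [553.4, -358.3, 70.0]
tcp_rot: [-90.0, 30.0, -57.4]
ft_force: [-0.1, 0.2, -0.1]
finger_gap: 68.1
```

```bash
python3 - <<'E'
from h import *
sent([0.0023, 0.0037, 0.0021, -0.0044, -0.0113, 0.0054])
im=r.snapshot("side"); crop(im,320,130,390,200,9,"pics/a3.png")
state()
E
```

```text
5.25 p [ 553.4 -358.2   70. ] rot [-90.   30.  -57.4] q [-41.   50.6  57.3   8.3 100.9 -74.1] F [-0.1  0.7 -0.4] gap 68.5 oh 72.6
```

View pics/a3.png

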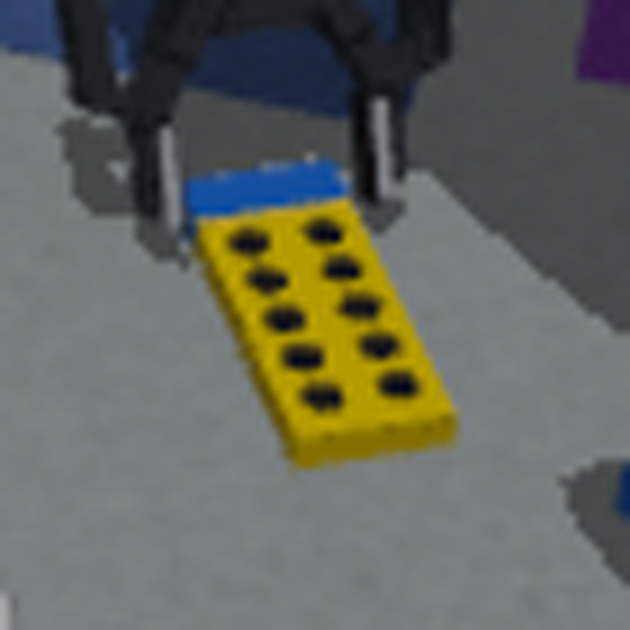

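```bash
python3 - <<'E'
from h import *
p,Q=cmd()
for oh in (62,67,72.6,78):
  for s in (34,-34):
    w=p+Q.apply([0,oh,s]); print(oh,s,np.round(w,1),np.round((proj("side",w)[0]-[320,130]+.5)*9-.5), "corners",[np.round((proj("side",w+Q.apply([k,0,0]))[0]-[320,130]+.5)*9-.5).tolist() for k in(-11,11)])
E
```

```text
62 34 [ 565.3 -313.8   16.2] [179. 224.] corners [[188.0, 228.0], [171.0, 219.0]]
62 -34 [ 508.1 -350.4   16.2] [365. 196.] corners [[375.0, 200.0], [355.0, 192.0]]
67 34 [ 564.  -311.7   11.9] [180. 238.] corners [[189.0, 242.0], [172.0, 233.0]]
67 -34 [ 506.7 -348.3   11.9] [366. 210.] corners [[376.0, 214.0], [357.0, 206.0]]
72.6 34 [ 562.5 -309.3    7. ] [182. 254.] corners [[190.0, 258.0], [174.0, 249.0]]
72.6 -34 [ 505.2 -345.9    7. ] [368. 226.] corners [[377.0, 230.0], [358.0, 221.0]]
78 34 [ 561.  -307.     2.4] [184. 269.] corners [[192.0, 273.0], [175.0, 264.0]]
78 -34 [ 503.7 -343.7    2.4] [369. 241.] corners [[379.0, 245.0], [359.0, 237.0]]
```

```bash
python3 - <<'E'
from h import *
c=np.array([512.3,-293.9,0]); u=U(-57.4); Q=tiltpose(-57.4,30); a=Q.apply([0,1,0])
P=c+40*u+7.5*Z-67*a; print(P)
for l in cline(P,Q,5,5)[::4]: print(l)
E
```

```text
[ 551.8996527  -355.82025118   65.52370205]
[-0.0, 0.001, 0.0, 0.0, 0.0, -0.0]
[-0.0002, 0.0052, 0.0, 0.0, 0.0, -0.0]
[-0.0002, 0.0052, 0.0, 0.0, 0.0, -0.0]
```

Call:
{"api": "arm_command", "payload": {
  "increments": [
    [0,0.001,0,0,0,0],
    [0,0.002,0,0,0,0],
    [0,0.003,0,0,0,0],
    [0,0.004,0,0,0,0],
    [0,0.0052,0,0,0,0],
    [0,0.0052,0,0,0,0],
    [0,0.0052,0,0,0,0],
    [0,0.0052,0,0,0,0],
    [0,0.0052,0,0,0,0],
    [0,0.0052,0,0,0,0]
  ]
}}

```text
time: 6.5
tool_pos: [552.0, -356.1, 65.5]
tcp_rot: [-90.0, 30.0, -57.4]
ft_force: [0.6, -0.6, 0.3]
finger_gap: 68.4
```

Call:
{"api": "arm_command", "payload": {
  "increments": [
    [0,0,0,0,0,0],
    [0,0,0,0,0,0],
    [0,0,0,0,0,0],
    [0,0,0,0,0,0],
    [0,0,0,0,0,0],
    [0,0,0,0,0,0],
    [0,0,0,0,0,0],
    [0,0,0,0,0,0],
    [0,0,0,0,0,0],
    [0,0,0,0,0,0]
  ],
  "jaw": 0.6,
  "force": 60
}}

```text
time: 7.75
tool_pos: [552.3, -356.3, 65.9]
tcp_rot: [-90.0, 29.9, -57.4]
ft_force: [2.4, -2.7, 5.1]
finger_gap: 54.3
```

```bash
python3 - <<'E'
from h import *
sent([0,.0052,0,0,0,0])
im=r.snapshot("side"); crop(im,320,130,390,200,9,"pics/a4.png")
im=r.snapshot("top"); crop(im,350,150,450,250,6,"pics/a4t.png")
state()
E
```

```text
7.85 p [ 552.3 -356.3   65.9] rot [-90.   29.9 -57.4] q [-40.9  50.6  57.9   8.3 100.4 -74.1] F [ 2.1 -2.6  5.4] gap 54.1 oh 72.6
```

View pics/a4.png

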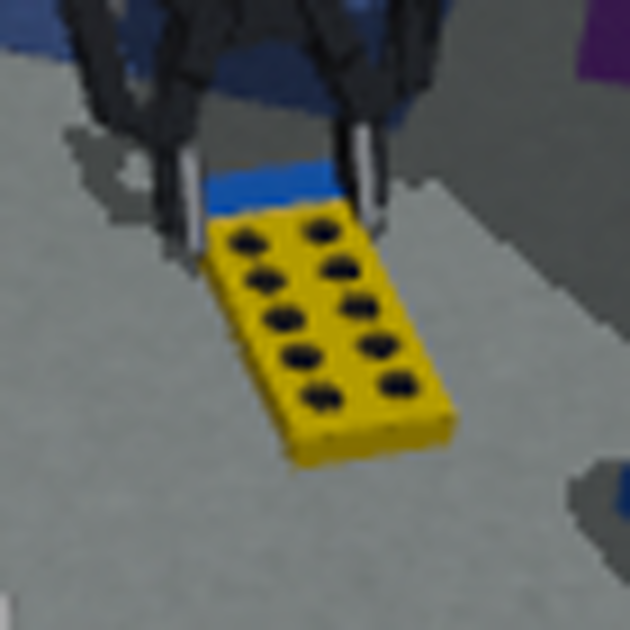

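View pics/a4t.png

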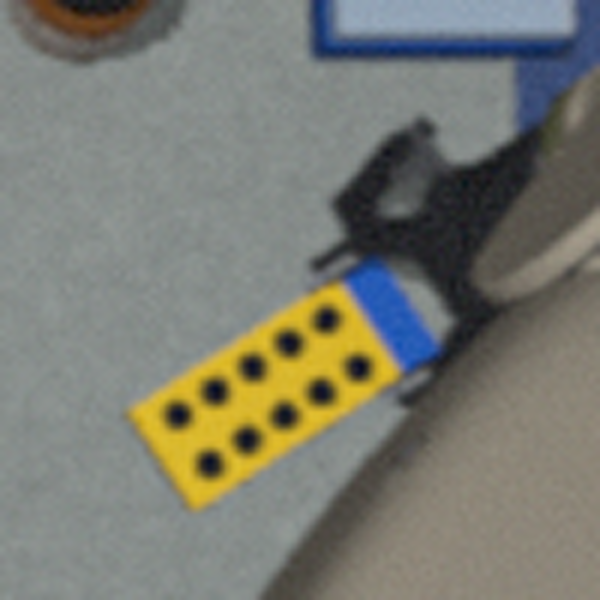

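```bash
cat >> h.py <<'E'
def plateR(yaw,phi): # plate rot: x-axis tipped up by phi
    return R.from_euler("z",yaw,degrees=True)*R.from_euler("y",-phi,degrees=True)
def savegrip(c,Rp,name="grip.json"):
    p,Q=cmd(); json.dump({"t":Q.inv().apply(c-p).tolist(),"q":(Q.inv()*Rp).as_quat().tolist()},open(name,"w"))
def tool_for(c,Rp,name="grip.json"):
    d=json.load(open(name)); Q=Rp*R.from_quat(d["q"]).inv(); return c-Q.apply(d["t"]),Q
E
python3 - <<'E'
from h import *
savegrip(np.array([512.3,-293.9,0]),plateR(-57.4,0))
p,Q=cmd()
for l in cline(p+90*Z,Q): print(l)
E
```

```text
[-0.0045, -0.0078, -0.0, 0.0, 0.0, 0.0]
[-0.009, -0.0156, -0.0, 0.0, 0.0, 0.0]
[-0.0135, -0.0234, -0.0, 0.0, 0.0, 0.0]
[-0.018, -0.0312, -0.0, 0.0, 0.0, 0.0]
[-0.0225, -0.0389, -0.0, 0.0, 0.0, 0.0]
[-0.027, -0.0467, -0.0, 0.0, 0.0, 0.0]
[-0.0315, -0.0545, -0.0, 0.0, 0.0, 0.0]
[-0.036, -0.0623, -0.0, 0.0, 0.0, 0.0]
[-0.0405, -0.0701, -0.0, 0.0, 0.0, 0.0]
[-0.045, -0.0779, -0.0, 0.0, 0.0, 0.0]
```

Call:
{"api": "arm_command", "payload": {
  "increments": [
    [-0.003,-0.005,0,0,0,0],
    [-0.008,-0.0138,0,0,0,0],
    [-0.0135,-0.0234,0,0,0,0],
    [-0.019,-0.033,0,0,0,0],
    [-0.0245,-0.0424,0,0,0,0],
    [-0.03,-0.052,0,0,0,0],
    [-0.036,-0.0624,0,0,0,0],
    [-0.041,-0.071,0,0,0,0],
    [-0.045,-0.0779,0,0,0,0],
    [-0.045,-0.0779,0,0,0,0]
  ]
}}

```text
time: 9.1
tool_pos: [552.3, -356.3, 156.3]
tcp_rot: [-90.0, 29.9, -57.4]
ft_force: [0.2, 0.2, -1.6]
finger_gap: 54.1
```

```bash
python3 - <<'E'
from h import *
sent([-0.045, -0.0779, 0, 0, 0, 0])
im=r.snapshot("side"); crop(im,290,80,400,190,6,"pics/a5.png")
im=r.snapshot("top"); crop(im,350,150,450,250,6,"pics/a5t.png")
state()
E
```

```text
9.2 p [ 551.9 -355.9  155.1] rot [-90.   30.  -57.4] q [-40.9  44.9  56.7   8.5 107.2 -73.1] F [-0.3  0.2 -1.6] gap 54.4 oh 72.6
```

View pics/a5.png

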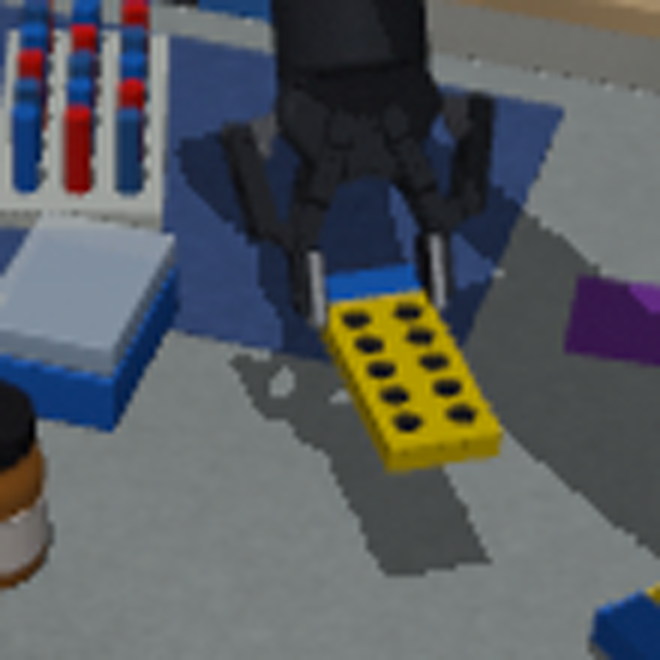

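View pics/a5t.png

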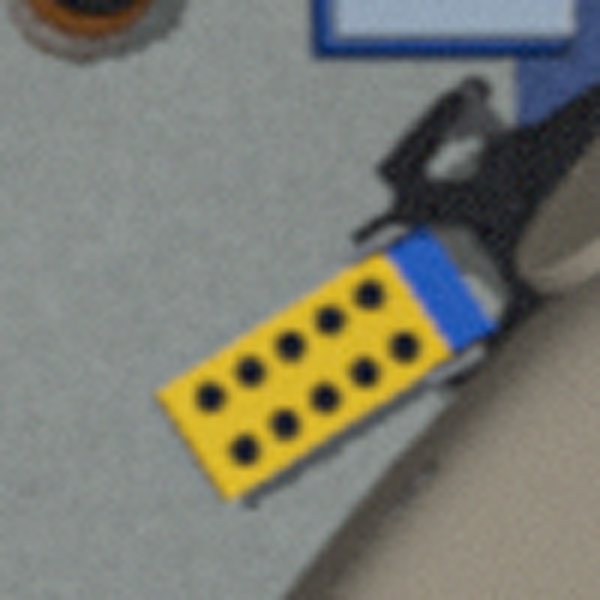

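```bash
cat >> h.py <<'E'
def platepose(name="grip.json"):
    p,Q=cmd(); d=json.load(open(name)); return p+Q.apply(d["t"]),Q*R.from_quat(d["q"])
C8=np.array([[x,y,z] for x in(-70,70) for y in(28,-28) for z in(14,0)],float)
E
python3 - <<'E'
from h import *
c,Rp=platepose(); print(c)
w=c+Rp.apply(C8)
print("order foot+28 top,bot; foot-28 top,bot; head...")
print(np.round((proj("top",w)-[350,150]+.5)*6-.5).tolist()); print(np.round((proj("side",w)-[290,80]+.5)*6-.5).tolist())
E
```

```text
[ 512.29134878 -293.88433199   89.96337966]
order foot+28 top,bot; foot-28 top,bot; head...
[[160.0, 391.0], [155.0, 395.0], [231.0, 501.0], [225.0, 502.0], [425.0, 222.0], [417.0, 227.0], [496.0, 329.0], [488.0, 333.0]]
[[389.0, 450.0], [387.0, 473.0], [501.0, 433.0], [498.0, 456.0], [305.0, 281.0], [304.0, 304.0], [411.0, 266.0], [409.0, 289.0]]
```

```bash
cat >> h.py <<'E'
F0=np.array([540.,3.,0.]); FY=16.3
def fpose(phi,clear,lift,y=30,yaw=FY):
    # lower foot edge at bench z=lift; upper foot edge at fence x=clear
    Rp=plateR(yaw,phi); s=np.sin(np.radians(phi))
    edge=F0+y*U(FY+90)+(clear+14*s)*U(FY)+lift*Z
    return edge+Rp.apply([70,0,0]),Rp
def ease(n): t=np.arange(1,n+1)/n; return t*t*(3-2*t)
def eline(P,Q,n,hold=0):
    L=np.array(crows([(P,Q)])[0]); out=[[round(float(v),4) for v in L*k] for k in ease(n)]
    return out+[out[-1]]*hold
E
python3 - <<'E'
from h import *
c,Rp=fpose(0,5,90); P,Q=tool_for(c,Rp); print(c,P,Q.as_euler("xyz",degrees=True))
for l in eline(P,Q,20): print(l)
E
```

```text
[603.56539563  52.84416193  90.        ] [674.32279253  73.51814608 155.41413938] [-90.0008489   30.00209066  16.30302398]
[-0.0019, 0.0011, 0.0024, -0.0047, -0.0081, -0.0]
[-0.0072, 0.0041, 0.0094, -0.018, -0.0312, -0.0]
[-0.0156, 0.009, 0.0203, -0.0391, -0.0677, -0.0]
[-0.0267, 0.0154, 0.0348, -0.0669, -0.1159, -0.0]
[-0.04, 0.0231, 0.0523, -0.1005, -0.1741, -0.0]
[-0.0554, 0.0319, 0.0723, -0.1389, -0.2406, -0.0]
[-0.0722, 0.0417, 0.0942, -0.1812, -0.3139, -0.0]
[-0.0902, 0.0521, 0.1177, -0.2264, -0.3921, -0.0]
[-0.109, 0.0629, 0.1422, -0.2735, -0.4737, -0.0]
[-0.1281, 0.074, 0.1673, -0.3216, -0.557, -0.0]
[-0.1473, 0.085, 0.1923, -0.3697, -0.6403, -0.0]
[-0.1661, 0.0958, 0.2168, -0.4168, -0.7219, -0.0]
[-0.1841, 0.1062, 0.2403, -0.462, -0.8001, -0.0]
[-0.2009, 0.116, 0.2622, -0.5043, -0.8734, -0.0]
[-0.2163, 0.1248, 0.2822, -0.5427, -0.9399, -0.0]
[-0.2296, 0.1325, 0.2997, -0.5763, -0.9981, -0.0]
[-0.2407, 0.1389, 0.3142, -0.6041, -1.0463, -0.0]
[-0.2491, 0.1438, 0.3251, -0.6252, -1.0828, -0.0]
[-0.2544, 0.1468, 0.3321, -0.6385, -1.1059, -0.0]
[-0.2563, 0.1479, 0.3345, -0.6432, -1.114, -0.0]
```

Call:
{"api": "arm_command", "payload": {
  "increments": [
    [-0.0103,0.0059,0.0134,-0.0257,-0.0446,0],
    [-0.0359,0.0207,0.0468,-0.09,-0.156,0],
    [-0.0666,0.0385,0.087,-0.1672,-0.2896,0],
    [-0.0974,0.0562,0.1271,-0.2444,-0.4233,0],
    [-0.1281,0.074,0.1673,-0.3216,-0.557,0],
    [-0.1589,0.0917,0.2074,-0.3988,-0.6907,0],
    [-0.1897,0.1094,0.2475,-0.476,-0.8244,0],
    [-0.2204,0.1272,0.2877,-0.5532,-0.958,0],
    [-0.246,0.142,0.3211,-0.6175,-1.0694,0],
    [-0.2563,0.1479,0.3345,-0.6432,-1.114,0]
  ]
}}

```text
time: 10.45
tool_pos: [673.8, 78.7, 154.8]
tcp_rot: [-89.9, 30.1, 16.9]
ft_force: [0.9, 0.1, -1.1]
finger_gap: 54.4
```

```bash
python3 - <<'E'
from h import *
sent([-0.2563, 0.1479, 0.3345, -0.6432, -1.114, 0])
im=r.snapshot("side"); crop(im,220,120,380,270,5,"pics/a6.png")
im=r.snapshot("top"); crop(im,220,130,360,250,5,"pics/a6t.png")
state()
c,Rp=fpose(0,5,1.5); P,Q=tool_for(c,Rp); print(c,P)
for l in cline(P,Q,9,1): print(l)
c,Rp=platepose(); w=c+Rp.apply(C8)
print(np.round((proj("top",w)-[220,130]+.5)*5-.5).tolist()); print(np.round((proj("side",w)-[220,120]+.5)*5-.5).tolist())
E
```

```text
10.55 p [673.9  77.1 154.8] rot [-90.   30.   16.7] q [   4.7   50.3   48.6   -6.3  110.5 -102.6] F [-0.1  0.  -0.8] gap 54.1 oh 72.6
[603.56539563  52.84416193   1.5       ] [674.32279253  73.51814608  66.91413938]
[0.0049, 0.0085, -0.0, 0.0, 0.0, -0.0]
[0.0098, 0.017, -0.0, 0.0, 0.0, -0.0]
[0.0148, 0.0256, -0.0, 0.0, 0.0, -0.0]
[0.0197, 0.0341, -0.0, 0.0, 0.0, -0.0]
[0.0246, 0.0426, -0.0, 0.0, 0.0001, -0.0]
[0.0295, 0.0511, -0.0, 0.0, 0.0001, -0.0]
[0.0345, 0.0597, -0.0, 0.0, 0.0001, -0.0]
[0.0394, 0.0682, -0.0, 0.0, 0.0001, -0.0]
[0.0443, 0.0767, -0.0, 0.0, 0.0001, -0.0]
[0.0443, 0.0767, -0.0, 0.0, 0.0001, -0.0]
[[246.0, 364.0], [248.0, 368.0], [350.0, 335.0], [351.0, 339.0], [176.0, 111.0], [179.0, 118.0], [279.0, 83.0], [280.0, 90.0]]
[[464.0, 501.0], [464.0, 521.0], [469.0, 421.0], [469.0, 440.0], [178.0, 491.0], [180.0, 511.0], [192.0, 411.0], [194.0, 431.0]]
```

View pics/a6.png

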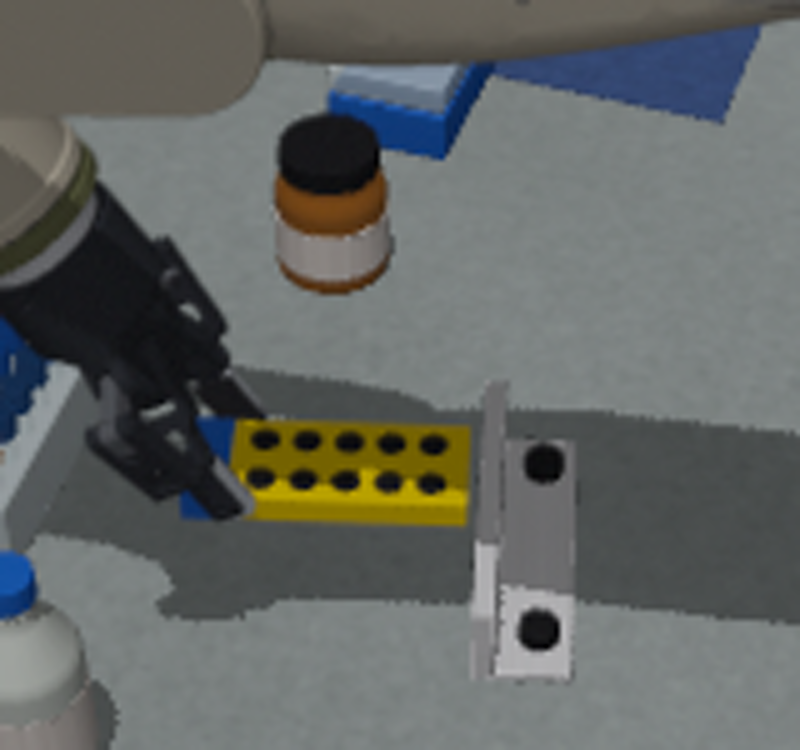

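View pics/a6t.png

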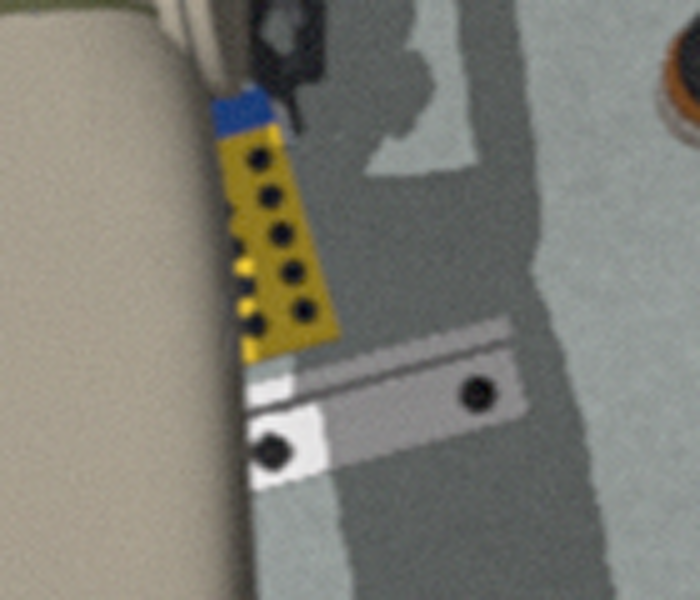

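Call:
{"api": "arm_command", "payload": {
  "increments": [
    [0.0049,0.0085,0,0,0,0],
    [0.0108,0.0187,0,0,0,0],
    [0.0168,0.0291,0,0,0,0],
    [0.0227,0.0393,0,0,0,0],
    [0.0286,0.0495,0,0,0,0],
    [0.0345,0.0597,0,0,0,0],
    [0.0394,0.0682,0,0,0,0],
    [0.0425,0.0735,0,0,0,0],
    [0.0443,0.0767,0,0,0,0],
    [0.0443,0.0767,0,0,0,0]
  ]
}}

```text
time: 11.8
tool_pos: [674.4, 73.6, 66.8]
tcp_rot: [-90.0, 30.0, 16.3]
ft_force: [-0.4, -0.3, -1.4]
finger_gap: 54.1
```

```bash
python3 - <<'E'
from h import *
sent([0.0443, 0.0767, 0,0,0,0])
im=r.snapshot("side"); crop(im,220,120,380,270,5,"pics/a7.png")
im=r.snapshot("top"); crop(im,220,130,360,250,5,"pics/a7t.png")
state()
c,Rp=platepose(); print(c); w=c+Rp.apply(C8)
print(np.round((proj("top",w)-[220,130]+.5)*5-.5).tolist()); print(np.round((proj("side",w)-[220,120]+.5)*5-.5).tolist())
T=[tool_for(*fpose(f,4,1.5)) for f in np.linspace(3,30,10)]
for l in crows(T): print(l)
E
```

```text
11.9 p [674.6  73.5  67.3] rot [-90.   30.   16.3] q [   4.4   55.5   50.    -6.1  103.9 -101.8] F [ 0.5 -0.3 -1.2] gap 53.8 oh 72.6
[603.59299017  52.85155853   1.46068774]
[[258.0, 385.0], [260.0, 388.0], [355.0, 357.0], [356.0, 361.0], [193.0, 149.0], [196.0, 154.0], [289.0, 122.0], [290.0, 128.0]]
[[463.0, 620.0], [463.0, 637.0], [467.0, 540.0], [467.0, 557.0], [191.0, 610.0], [193.0, 628.0], [205.0, 530.0], [206.0, 548.0]]
[-0.0071, -0.0045, -0.0, -0.0, 0.0001, -0.0524]
[-0.0136, -0.0091, -0.0, -0.0, 0.0001, -0.1047]
[-0.0202, -0.0134, 0.0, -0.0, 0.0001, -0.1571]
[-0.0271, -0.0172, 0.0, -0.0, 0.0001, -0.2094]
[-0.0342, -0.0207, 0.0, -0.0, 0.0001, -0.2618]
[-0.0414, -0.0237, 0.0, -0.0, 0.0001, -0.3142]
[-0.0487, -0.0264, 0.0, -0.0, 0.0001, -0.3665]
[-0.0562, -0.0286, 0.0, -0.0, 0.0001, -0.4189]
[-0.0637, -0.0303, 0.0, -0.0, 0.0001, -0.4712]
[-0.0714, -0.0317, 0.0, -0.0, 0.0001, -0.5236]
```

View pics/a7.png

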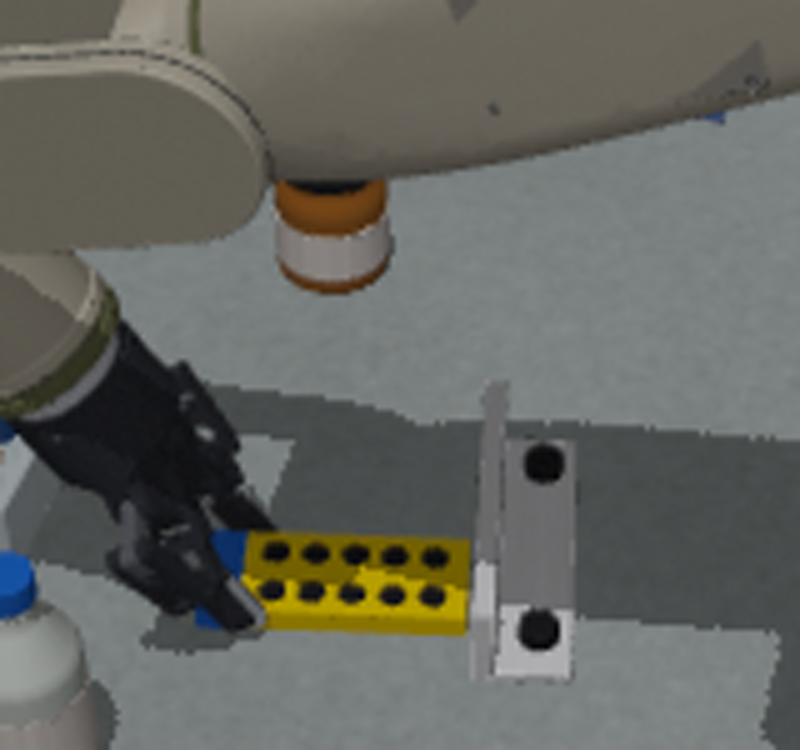

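View pics/a7t.png

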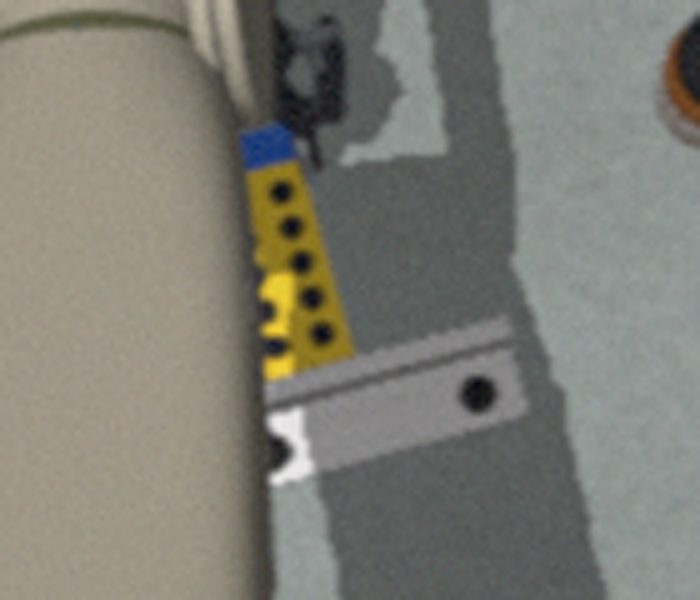

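Call:
{"api": "arm_command", "payload": {
  "increments": [
    [-0.0071,-0.0045,0,0,0,-0.0524],
    [-0.0136,-0.0091,0,0,0,-0.1047],
    [-0.0202,-0.0134,0,0,0,-0.1571],
    [-0.0271,-0.0172,0,0,0,-0.2094],
    [-0.0342,-0.0207,0,0,0,-0.2618],
    [-0.0414,-0.0237,0,0,0,-0.3142],
    [-0.0487,-0.0264,0,0,0,-0.3665],
    [-0.0562,-0.0286,0,0,0,-0.4189],
    [-0.0637,-0.0303,0,0,0,-0.4712],
    [-0.0714,-0.0317,0,0,0,-0.5236]
  ]
}}

```text
time: 13.15
tool_pos: [630.3, 60.5, 131.1]
tcp_rot: [-90.0, -0.2, 16.3]
ft_force: [0.1, 0.4, -1.2]
finger_gap: 54.7
```

```bash
python3 - <<'E'
from h import *
sent([-0.0714, -0.0317, 0, 0, 0, -0.5236])
state()
T=[tool_for(*fpose(f,3,1.)) for f in [33,36,39,42,45,48,51,54,56,56]]
for l in crows(T): print(l)
E
```

```text
13.15 p [630.3  60.5 131.1] rot [-90.   -0.2  16.3] q [   0.8   20.3   88.9    0.    70.6 -105.5] F [ 0.1  0.4 -1.2] gap 54.7 oh 72.6
[-0.0072, -0.0041, 0.0, -0.0001, 0.0001, -0.0524]
[-0.0137, -0.0084, 0.0, -0.0001, 0.0001, -0.1047]
[-0.0204, -0.0122, 0.0, -0.0001, 0.0001, -0.1571]
[-0.0274, -0.0157, 0.0, -0.0001, 0.0001, -0.2094]
[-0.0345, -0.0188, 0.0, -0.0001, 0.0001, -0.2618]
[-0.0418, -0.0215, 0.0, -0.0001, 0.0001, -0.3142]
[-0.0493, -0.0238, 0.0, -0.0001, 0.0001, -0.3665]
[-0.0569, -0.0257, 0.0, -0.0001, 0.0001, -0.4189]
[-0.062, -0.0267, 0.0, -0.0001, 0.0001, -0.4538]
[-0.062, -0.0267, 0.0, -0.0001, 0.0001, -0.4538]
```

Call:
{"api": "arm_command", "payload": {
  "increments": [
    [-0.0072,-0.0041,0,0,0,-0.0524],
    [-0.0137,-0.0084,0,0,0,-0.1047],
    [-0.0204,-0.0122,0,0,0,-0.1571],
    [-0.0274,-0.0157,0,0,0,-0.2094],
    [-0.0345,-0.0188,0,0,0,-0.2618],
    [-0.0418,-0.0215,0,0,0,-0.3142],
    [-0.0493,-0.0238,0,0,0,-0.3665],
    [-0.0569,-0.0257,0,0,0,-0.4189],
    [-0.062,-0.0267,0,0,0,-0.4538],
    [-0.062,-0.0267,0,0,0,-0.4538]
  ]
}}

```text
time: 14.4
tool_pos: [570.3, 43.0, 157.3]
tcp_rot: [-90.0, -26.0, 16.3]
ft_force: [-0.0, 0.5, -1.3]
finger_gap: 54.4
```

```bash
python3 - <<'E'
from h import *
sent([-0.062, -0.0267, 0, 0, 0, -0.4538])
im=r.snapshot("side"); crop(im,220,120,380,270,5,"pics/a8.png")
im=r.snapshot("top"); crop(im,220,130,360,250,5,"pics/a8t.png")
state()
c,Rp=platepose(); print(c); w=c+Rp.apply(C8)
print(np.round((proj("top",w)-[220,130]+.5)*5-.5).tolist()); print(np.round((proj("side",w)-[220,120]+.5)*5-.5).tolist())
T=[tool_for(*fpose(f,2,1.)) for f in np.linspace(57.5,70,10)]
for l in crows(T): print(l)
E
```

```text
14.5 p [571.   43.1 157.4] rot [-90.  -26.   16.3] q [  -5.6   -7.   119.    13.5   44.4 -119.6] F [-0.6 -0.7 -1. ] gap 54.3 oh 72.6
[583.19397364  46.88349503  59.0396223 ]
[[260.0, 389.0], [256.0, 371.0], [356.0, 362.0], [351.0, 345.0], [204.0, 218.0], [199.0, 200.0], [309.0, 189.0], [303.0, 171.0]]
[[467.0, 628.0], [444.0, 637.0], [471.0, 548.0], [449.0, 557.0], [306.0, 466.0], [283.0, 476.0], [316.0, 386.0], [294.0, 396.0]]
[-0.0041, -0.0027, 0.0, -0.0001, 0.0, -0.0262]
[-0.0072, -0.0047, 0.0, -0.0001, 0.0, -0.0504]
[-0.0103, -0.0067, 0.0, -0.0001, 0.0, -0.0746]
[-0.0134, -0.0086, 0.0, -0.0001, 0.0, -0.0989]
[-0.0166, -0.0104, 0.0, -0.0001, 0.0, -0.1231]
[-0.0199, -0.0121, 0.0, -0.0001, 0.0, -0.1474]
[-0.0232, -0.0137, 0.0, -0.0001, 0.0, -0.1716]
[-0.0265, -0.0153, 0.0, -0.0001, 0.0, -0.1959]
[-0.0299, -0.0167, 0.0, -0.0001, 0.0, -0.2201]
[-0.0333, -0.0181, 0.0, -0.0001, 0.0, -0.2443]
```

View pics/a8.png

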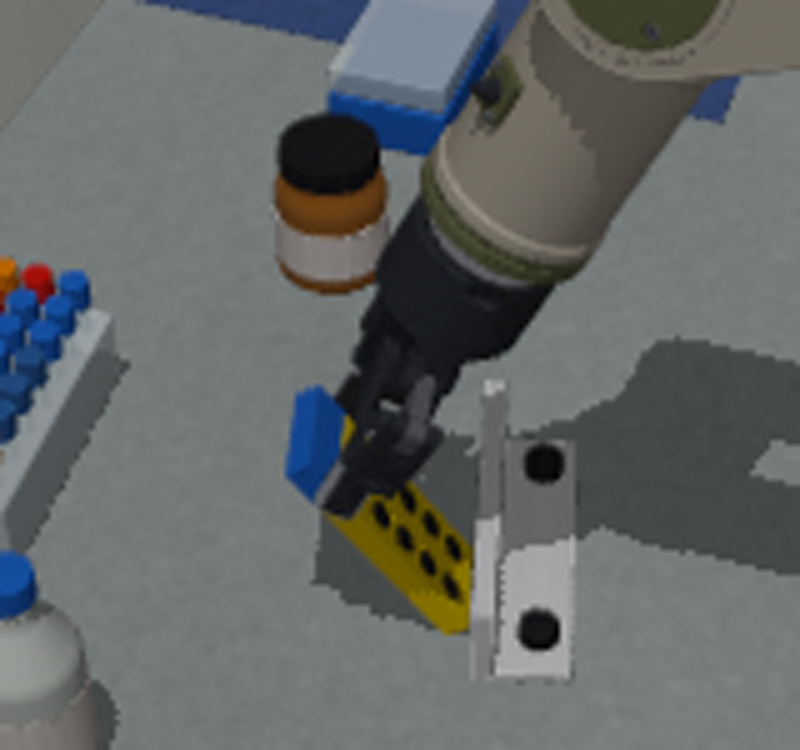

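View pics/a8t.png

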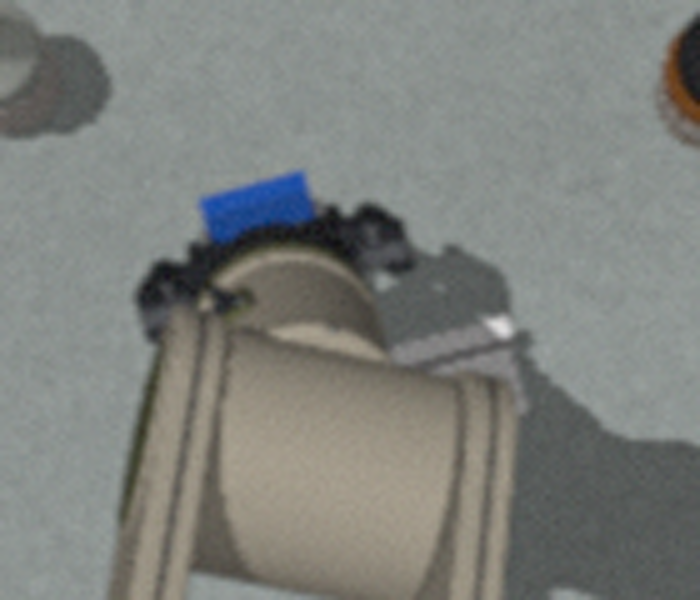

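Call:
{"api": "arm_command", "payload": {
  "increments": [
    [-0.0041,-0.0027,0,0,0,-0.0262],
    [-0.0072,-0.0047,0,0,0,-0.0504],
    [-0.0103,-0.0067,0,0,0,-0.0746],
    [-0.0134,-0.0086,0,0,0,-0.0989],
    [-0.0166,-0.0104,0,0,0,-0.1231],
    [-0.0199,-0.0121,0,0,0,-0.1474],
    [-0.0232,-0.0137,0,0,0,-0.1716],
    [-0.0265,-0.0153,0,0,0,-0.1959],
    [-0.0299,-0.0167,0,0,0,-0.2201],
    [-0.0333,-0.0181,0,0,0,-0.2443]
  ]
}}

```text
time: 15.75
tool_pos: [534.1, 32.4, 158.3]
tcp_rot: [-90.0, -40.1, 16.3]
ft_force: [0.0, 0.2, 0.1]
finger_gap: 54.5
```

```bash
python3 - <<'E'
from h import *
sent([-0.0333, -0.0181, 0, 0, 0, -0.2443])
state()
T=[tool_for(*fpose(f,2,1.)) for f in np.linspace(71,80,10)]
for l in crows(T): print(l)
E
```

```text
15.75 p [534.1  32.4 158.3] rot [-90.  -40.1  16.3] q [ -11.6  -20.6  134.7   32.8   33.8 -140.3] F [0.  0.2 0.1] gap 54.5 oh 72.6
[-0.0022, -0.0016, 0.0, -0.0001, 0.0, -0.0175]
[-0.0045, -0.0031, 0.0, -0.0001, 0.0, -0.0349]
[-0.0067, -0.0045, 0.0, -0.0001, 0.0, -0.0524]
[-0.009, -0.0059, 0.0, -0.0001, 0.0, -0.0698]
[-0.0113, -0.0073, 0.0, -0.0001, 0.0, -0.0873]
[-0.0136, -0.0087, 0.0, -0.0001, 0.0, -0.1048]
[-0.016, -0.01, 0.0, -0.0001, 0.0, -0.1222]
[-0.0184, -0.0112, 0.0, -0.0001, 0.0, -0.1397]
[-0.0208, -0.0124, 0.0, -0.0001, 0.0, -0.1571]
[-0.0233, -0.0136, 0.0, -0.0001, 0.0, -0.1746]
```

```bash
cat >> h.py <<'E'
PV_T=np.array([2,63,0.])
def pivtool(phi,tilt,clear,lift,y=30,pv=(43.5,0,10)):
    c,Rp=fpose(phi,clear,lift,y); w=c+Rp.apply(pv); Q=tiltpose(FY,tilt); return w-Q.apply(PV_T),Q
E
python3 - <<'E'
from h import *
p,Q=cmd(); print(p); P2,Q2=pivtool(70,-40,2,1); print(P2,(Q.inv()*Q2).magnitude())
T=[pivtool(70+2*k,-40+0.8*k,2-.2*k,1) for k in range(1,11)]
for l in crows(T): print(l)
print(T[-1][0])
E
```

```text
[534.37160817  32.57773046 158.40300527]
[534.02783668  32.50995667 158.05053859] 0.00012565924362541292
[-0.002, -0.0032, 0.0, -0.0001, 0.0001, 0.0139]
[-0.0036, -0.0064, 0.0, -0.0001, 0.0001, 0.0279]
[-0.0053, -0.0095, 0.0, -0.0001, 0.0001, 0.0418]
[-0.0072, -0.0125, 0.0, -0.0001, 0.0001, 0.0558]
[-0.0092, -0.0154, 0.0, -0.0001, 0.0001, 0.0697]
[-0.0112, -0.0182, 0.0, -0.0001, 0.0001, 0.0837]
[-0.0134, -0.0209, 0.0, -0.0001, 0.0001, 0.0977]
[-0.0157, -0.0235, 0.0, -0.0001, 0.0001, 0.1116]
[-0.0181, -0.026, 0.0, -0.0001, 0.0001, 0.1256]
[-0.0206, -0.0283, 0.0, -0.0001, 0.0001, 0.1396]
[501.74828101  23.07075402 166.86719153]
```

Call:
{"api": "arm_command", "payload": {
  "increments": [
    [-0.001,-0.0016,0,0,0,0.007],
    [-0.002,-0.0032,0,0,0,0.0139],
    [-0.0028,-0.0048,0,0,0,0.021],
    [-0.0036,-0.0064,0,0,0,0.0279],
    [-0.0045,-0.008,0,0,0,0.035],
    [-0.0053,-0.0095,0,0,0,0.0418],
    [-0.0063,-0.011,0,0,0,0.0488],
    [-0.0072,-0.0125,0,0,0,0.0558],
    [-0.0082,-0.014,0,0,0,0.0628],
    [-0.0092,-0.0154,0,0,0,0.0697]
  ],
  "force": 25
}}

```text
time: 17.0
tool_pos: [518.0, 27.8, 164.3]
tcp_rot: [-90.0, -36.0, 16.3]
ft_force: [3.5, 1.0, 0.7]
finger_gap: 54.7
```

```bash
python3 - <<'E'
from h import *
sent([-0.0092, -0.0154, 0, 0, 0, 0.0697])
im=r.snapshot("side"); crop(im,260,170,360,270,7,"pics/a9.png")
state()
for f in (70,75,80):
  c,Rp=fpose(f,1,1); w=c+Rp.apply(C8)
  print(f,np.round((proj("side",w)-[260,170]+.5)*7-.5).tolist())
E
```

```text
17.05 p [518.   27.7 164.4] rot [-90.  -36.   16.3] q [ -11.6  -22.9  134.1   25.8   39.1 -133.8] F [3.5 1.3 0.3] gap 54.0 oh 72.6
70 [[379.0, 535.0], [343.0, 543.0], [385.0, 423.0], [350.0, 430.0], [242.0, 280.0], [204.0, 289.0], [254.0, 168.0], [217.0, 176.0]]
75 [[379.0, 537.0], [342.0, 542.0], [385.0, 425.0], [349.0, 430.0], [276.0, 276.0], [237.0, 283.0], [286.0, 164.0], [248.0, 170.0]]
80 [[379.0, 540.0], [342.0, 542.0], [385.0, 427.0], [349.0, 430.0], [311.0, 275.0], [271.0, 278.0], [320.0, 162.0], [281.0, 166.0]]
```

View pics/a9.png

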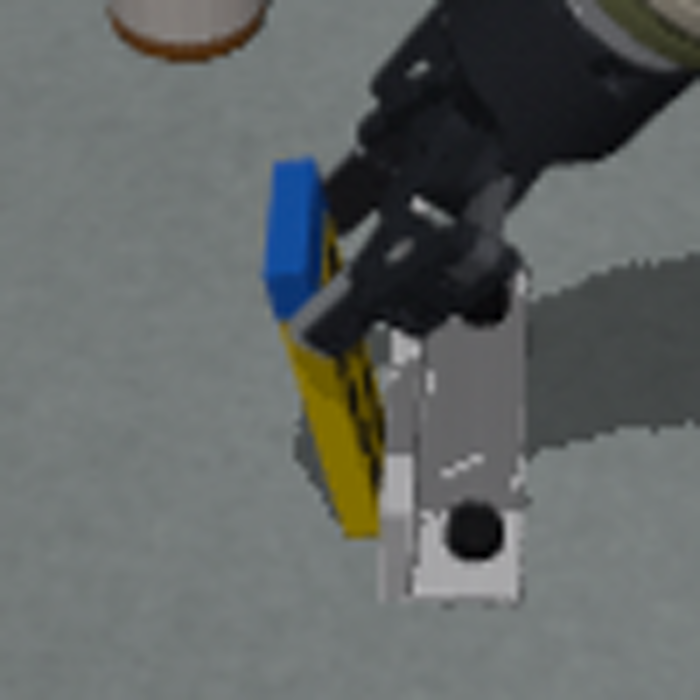

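```bash
python3 - <<'E'
from h import *
T=[pivtool(80+k,-36+.4*k,1-.1*k,1) for k in range(1,11)]
for l in crows(T): print(l)
E
```

```text
[-0.0011, -0.0013, 0.0, -0.0001, 0.0001, 0.007]
[-0.0022, -0.0026, 0.0, -0.0001, 0.0001, 0.014]
[-0.0034, -0.0039, 0.0, -0.0001, 0.0001, 0.021]
[-0.0046, -0.0052, 0.0, -0.0001, 0.0001, 0.028]
[-0.0058, -0.0064, 0.0, -0.0001, 0.0001, 0.035]
[-0.0071, -0.0076, 0.0, -0.0001, 0.0001, 0.0419]
[-0.0083, -0.0088, 0.0, -0.0001, 0.0001, 0.0489]
[-0.0096, -0.0099, 0.0, -0.0001, 0.0001, 0.0559]
[-0.0109, -0.011, 0.0, -0.0001, 0.0001, 0.0629]
[-0.0123, -0.0121, 0.0, -0.0001, 0.0001, 0.0699]
```

Call:
{"api": "arm_command", "payload": {
  "increments": [
    [-0.0011,-0.0013,0,0,0,0.007],
    [-0.0022,-0.0026,0,0,0,0.014],
    [-0.0034,-0.0039,0,0,0,0.021],
    [-0.0046,-0.0052,0,0,0,0.028],
    [-0.0058,-0.0064,0,0,0,0.035],
    [-0.0071,-0.0076,0,0,0,0.0419],
    [-0.0083,-0.0088,0,0,0,0.0489],
    [-0.0096,-0.0099,0,0,0,0.0559],
    [-0.0109,-0.011,0,0,0,0.0629],
    [-0.0123,-0.0121,0,0,0,0.0699]
  ]
}}

```text
time: 18.3
tool_pos: [501.5, 23.0, 166.7]
tcp_rot: [-90.0, -32.0, 16.3]
ft_force: [3.1, 1.2, 0.4]
finger_gap: 54.1
```

```bash
python3 - <<'E'
from h import *
sent([-0.0123, -0.0121, 0, 0, 0, 0.0699])
im=r.snapshot("side"); crop(im,260,170,360,270,7,"pics/a10.png")
im=r.snapshot("top"); crop(im,220,130,360,250,5,"pics/a10t.png")
state()
for f in (85,90,95):
  c,Rp=fpose(f,0,0); w=c+Rp.apply(C8)
  print(f,np.round((proj("side",w)-[260,170]+.5)*7-.5).tolist())
E
```

```text
18.4 p [501.6  23.1 166.7] rot [-90.  -32.   16.3] q [ -11.6  -24.4  133.6   20.9   44.  -129.6] F [2.9 1.2 0.7] gap 54.2 oh 72.6
85 [[382.0, 544.0], [344.0, 544.0], [387.0, 431.0], [351.0, 432.0], [350.0, 277.0], [309.0, 278.0], [357.0, 165.0], [318.0, 166.0]]
90 [[382.0, 546.0], [344.0, 544.0], [387.0, 433.0], [351.0, 432.0], [386.0, 280.0], [345.0, 279.0], [392.0, 167.0], [352.0, 166.0]]
95 [[381.0, 548.0], [344.0, 544.0], [387.0, 435.0], [351.0, 432.0], [421.0, 285.0], [381.0, 281.0], [426.0, 172.0], [387.0, 168.0]]
```

View pics/a10.png

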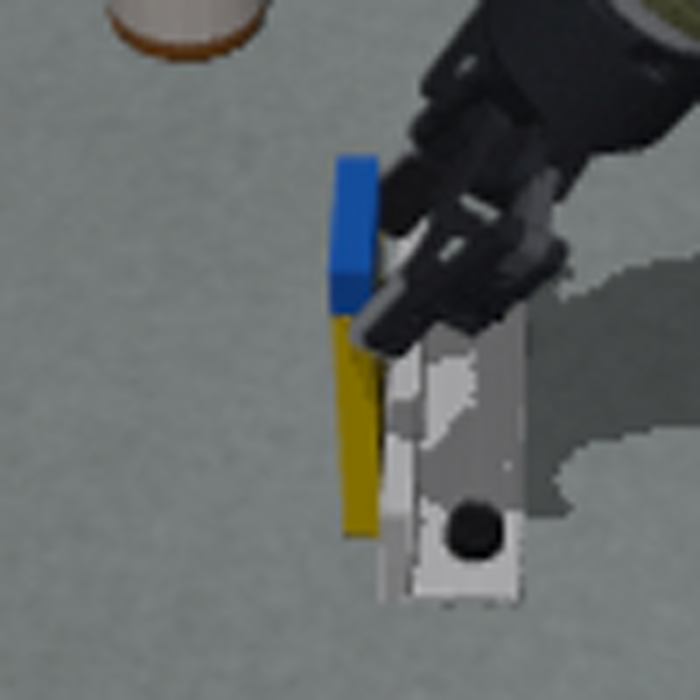

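View pics/a10t.png

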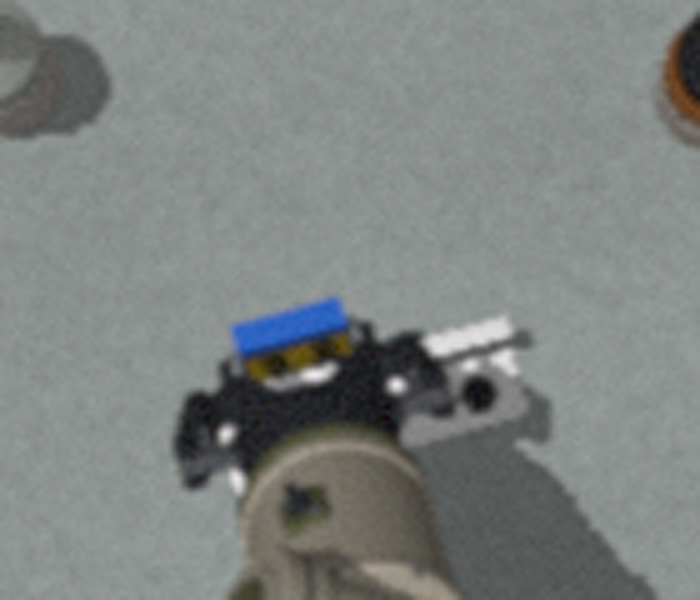

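```bash
python3 - <<'E'
from h import *
p,Q=cmd()
for d in (-1,-2,-3,-4): print(crows([(p+d*Z+d*U(FY),Q)]))
E
```

```text
[[-0.0014, 0.0003, 0.0, 0.0, 0.0, 0.0]]
[[-0.0028, 0.0006, 0.0, 0.0, 0.0, 0.0]]
[[-0.0041, 0.001, 0.0, 0.0, 0.0, 0.0]]
[[-0.0055, 0.0013, 0.0, 0.0, 0.0, 0.0]]
```

Call:
{"api": "arm_command", "payload": {
  "increments": [
    [-0.0007,0.0002,0,0,0,0],
    [-0.0014,0.0003,0,0,0,0],
    [-0.002,0.0005,0,0,0,0],
    [-0.0028,0.0006,0,0,0,0],
    [-0.0034,0.0008,0,0,0,0],
    [-0.0041,0.001,0,0,0,0],
    [-0.0048,0.0012,0,0,0,0],
    [-0.0055,0.0013,0,0,0,0],
    [-0.0055,0.0013,0,0,0,0],
    [-0.0055,0.0013,0,0,0,0]
  ]
}}

```text
time: 19.65
tool_pos: [498.5, 21.9, 163.6]
tcp_rot: [-90.0, -32.1, 16.3]
ft_force: [2.1, 1.2, 5.8]
finger_gap: 54.1
```

```bash
python3 - <<'E'
from h import *
sent([-0.0055, 0.0013, 0, 0, 0, 0])
im=r.snapshot("side"); crop(im,260,170,360,270,7,"pics/a11.png")
state()
E
```

```text
19.7 p [498.5  21.9 163.7] rot [-90.  -32.1  16.3] q [ -11.9  -24.9  134.2   21.3   43.7 -130.2] F [2.3 1.9 4.3] gap 54.6 oh 72.6
```

View pics/a11.png

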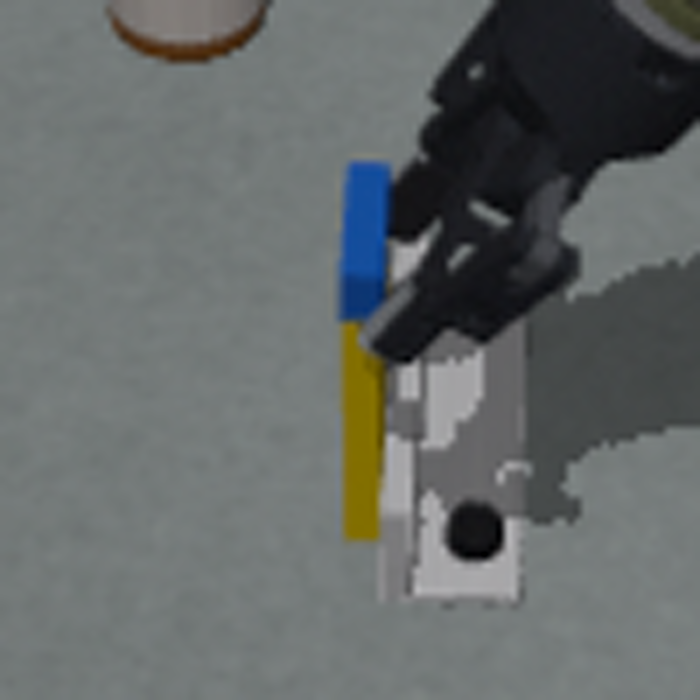

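Call:
{"api": "arm_command", "payload": {
  "increments": [
    [0,0,0,0,0,0],
    [0,0,0,0,0,0],
    [0,0,0,0,0,0],
    [0,0,0,0,0,0],
    [0,0,0,0,0,0],
    [0,0,0,0,0,0],
    [0,0,0,0,0,0],
    [0,0,0,0,0,0],
    [0,0,0,0,0,0],
    [0,0,0,0,0,0]
  ],
  "jaw": -0.6
}}

```text
time: 20.95
tool_pos: [497.9, 21.9, 162.9]
tcp_rot: [-90.0, -32.0, 16.3]
ft_force: [-0.2, 0.3, 0.4]
finger_gap: 68.1
```

```bash
python3 - <<'E'
from h import *
im=r.snapshot("side"); crop(im,260,170,360,270,7,"pics/a12.png")
im=r.snapshot("top"); crop(im,220,130,360,250,5,"pics/a12t.png")
state()
E
```

```text
21.05 p [498.   21.9 162.9] rot [-90.  -32.   16.3] q [ -11.9  -24.8  134.3   21.3   43.7 -130.2] F [-0.1  0.1 -0.2] gap 68.1 oh 72.6
```

View pics/a12.png

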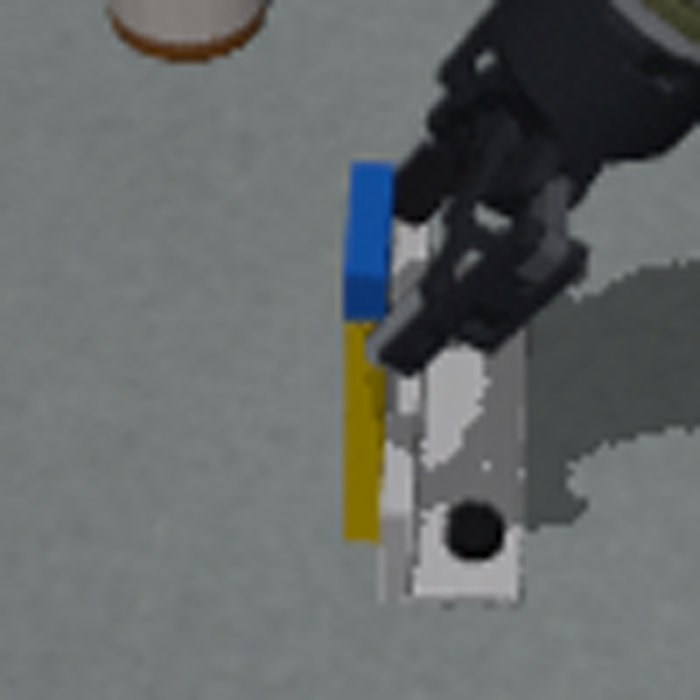

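View pics/a12t.png

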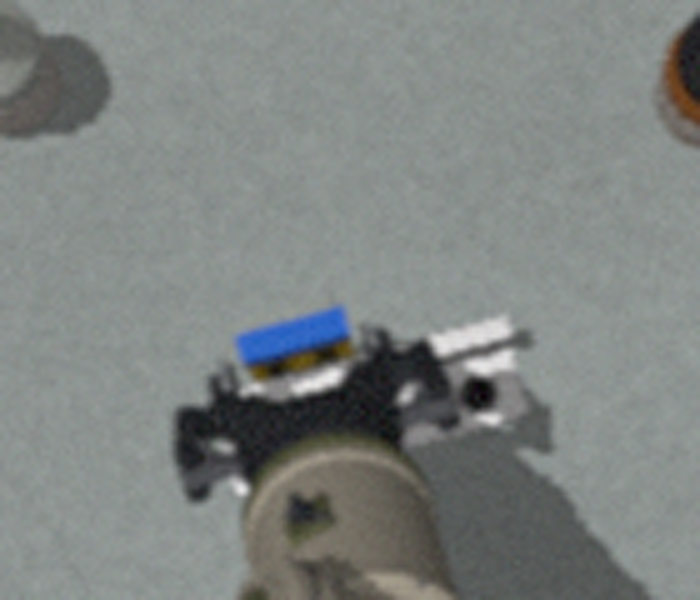

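```bash
python3 - <<'E'
from fit import *
u5=lambda p:un(p,5,(220,130)); s7=lambda p:un(p,7,(260,170))
# upright local: x thickness toward n, y width, z height
ob=[("top",(0,28,140),u5((243,364))),("top",(14,28,140),u5((236,334))),("top",(14,-28,140),u5((343,305))),("top",(0,-28,140),u5((351,334))),
("side",(14,28,140),s7((345,278))),("side",(0,28,140),s7((386,278))),("side",(0,-28,140),s7((393,163))),("side",(14,-28,140),s7((352,162))),("side",(14,28,0),s7((345,540))),("side",(0,28,0),s7((380,540)))]
for sub in (ob,ob[:4],ob[4:]):
    v,e=fit(sub,(532,32,.28)); print(np.round(v[:2],1),np.degrees(v[2]),np.round(e,1).tolist())
print(F0+30*U(106.3))
p,Q=cmd()
a=Q.apply([0,1,0])
# retreat 45mm, then up
P1=p-45*a; P2=P1+60*Z
print(crows([(P1,Q),(P2,Q)]))
E
```

```text
[532.3  30.9] 16.316016594884346 [[0.3, -0.1], [0.2, 0.6], [0.3, 0.4], [0.2, -0.1], [-0.2, -0.2], [-0.2, -0.0], [-0.3, 0.3], [-0.1, 0.2], [-0.3, 0.3], [0.1, 0.5]]
[532.8  31.5] 15.907315779859978 [[0.0, -0.4], [0.0, 0.3], [0.1, 0.3], [-0.1, -0.2]]
[532.   30.2] 16.27051916538522 [[-0.0, -0.4], [-0.0, -0.2], [-0.1, 0.1], [0.1, 0.1], [-0.1, 0.1], [0.2, 0.3]]
[531.57999873  31.79415876   0.        ]
[[-0.0, -0.045, 0.0, 0.0, 0.0, 0.0], [0.0318, -0.0959, 0.0, 0.0, 0.0, 0.0]]
```

Call:
{"api": "arm_command", "payload": {
  "increments": [
    [0,-0.004,0,0,0,0],
    [0,-0.013,0,0,0,0],
    [0,-0.024,0,0,0,0],
    [0,-0.035,0,0,0,0],
    [0,-0.045,0,0,0,0],
    [0.006,-0.055,0,0,0,0],
    [0.0138,-0.067,0,0,0,0],
    [0.022,-0.08,0,0,0,0],
    [0.0285,-0.0906,0,0,0,0],
    [0.0318,-0.0959,0,0,0,0]
  ]
}}

```text
time: 22.3
tool_pos: [475.4, 15.2, 262.4]
tcp_rot: [-90.0, -32.1, 16.3]
ft_force: [-0.1, -0.4, -0.3]
finger_gap: 68.2
```

```bash
python3 - <<'E'
from h import *
sent([0.0318, -0.0959, 0, 0, 0, 0])
state(); print(cmd()[0])
n=U(16.3); top=np.array([532.3,30.9,0])+7*n
Q=axes(-Z,n)  # jaw along n
print(Q.as_euler("xyz",degrees=True))
Q2=axes(-Z,-n); print(Q2.as_euler("xyz",degrees=True))
P=top+Z*(100+72.2)
for q in (Q,Q2):
  print((cmd()[1].inv()*q).magnitude()*57.3)
Qs=min((Q,Q2),key=lambda q:abs(q.as_euler("xyz",degrees=True)[2]+73.7))
for l in eline(P+90*Z,Qs,10): print(l)
E
```

```text
22.3 p [475.4  15.2 262.4] rot [-90.  -32.1  16.3] q [ -13.9  -37.3  131.5   18.2   58.7 -126. ] F [-0.1 -0.4 -0.3] gap 68.2 oh 72.6
[475.02696952  15.21622812 261.00958478]
[-90.    0.  -73.7]
[-90.    0.  106.3]
94.3690107602608
94.3582089709177
[0.0016, 0.001, -0.0, -0.0123, 0.0427, 0.0123]
[0.0059, 0.0036, -0.0001, -0.0455, 0.1587, 0.0455]
[0.0123, 0.0074, -0.0002, -0.0945, 0.3297, 0.0945]
[0.02, 0.012, -0.0004, -0.154, 0.5372, 0.154]
[0.0284, 0.0171, -0.0005, -0.2188, 0.7631, 0.2188]
[0.0369, 0.0222, -0.0006, -0.2836, 0.989, 0.2836]
[0.0446, 0.0268, -0.0008, -0.3431, 1.1965, 0.3431]
[0.051, 0.0306, -0.0009, -0.3921, 1.3675, 0.3921]
[0.0553, 0.0332, -0.001, -0.4253, 1.4835, 0.4253]
[0.0569, 0.0342, -0.001, -0.4376, 1.5262, 0.4376]
```

Call:
{"api": "arm_command", "payload": {
  "increments": [
    [0.003,0.002,0,-0.022,0.0763,0.022],
    [0.0091,0.0055,0,-0.07,0.2442,0.07],
    [0.0154,0.0092,0,-0.1182,0.412,0.1182],
    [0.0216,0.013,0,-0.1663,0.58,0.1663],
    [0.0279,0.0168,-0.0005,-0.2144,0.7478,0.2144],
    [0.0341,0.0205,-0.0006,-0.2626,0.9157,0.2626],
    [0.0404,0.0243,-0.0007,-0.3107,1.0836,0.3107],
    [0.0467,0.028,-0.0008,-0.3588,1.2515,0.3588],
    [0.0523,0.0315,-0.0009,-0.4026,1.4041,0.4026],
    [0.0569,0.0342,-0.001,-0.4376,1.5262,0.4376]
  ],
  "jaw": 0.05
}}

```text
time: 23.55
tool_pos: [539.3, 33.1, 261.7]
tcp_rot: [-90.1, 0.1, -73.9]
ft_force: [0.1, -1.4, -0.5]
finger_gap: 40.7
```

```bash
python3 - <<'E'
from h import *
sent([0.0569, 0.0342, -0.001, -0.4376, 1.5262, 0.4376])
r.snapshot("top")
im=r.snapshot("side"); crop(im,240,100,390,270,4,"pics/b1.png")
state(); print(cmd()[0])
n=U(16.3); top=np.array([532.3,30.9,0])+7*n
P=top+Z*(172.2); Q=axes(-Z,n)
for l in eline(P,Q,9,1): print(l)
E
```

```text
23.65 p [539.6  32.7 261.5] rot [-90.1   0.1 -73.8] q [ -2.   -0.3  97.8   0.   82.6 -18.2] F [ 0.5 -0.3  0.1] gap 40.7 oh 72.6
[539.01499775  32.89299566 262.15594118]
[0.0, 0.0031, -0.0, 0.0, 0.0, -0.0]
[0.0, 0.0114, -0.0, 0.0, 0.0, -0.0]
[0.0, 0.0233, -0.0, 0.0, 0.0, -0.0]
[0.0, 0.0375, -0.0, 0.0, 0.0, -0.0]
[0.0, 0.0525, -0.0, 0.0, 0.0, -0.0]
[0.0, 0.0667, -0.0, 0.0, 0.0, -0.0]
[0.0, 0.0786, -0.0, 0.0, 0.0, -0.0]
[0.0, 0.0869, -0.0, 0.0, 0.0, -0.0]
[0.0, 0.09, -0.0, 0.0, 0.0, -0.0]
[0.0, 0.09, -0.0, 0.0, 0.0, -0.0]
```

View pics/b1.png

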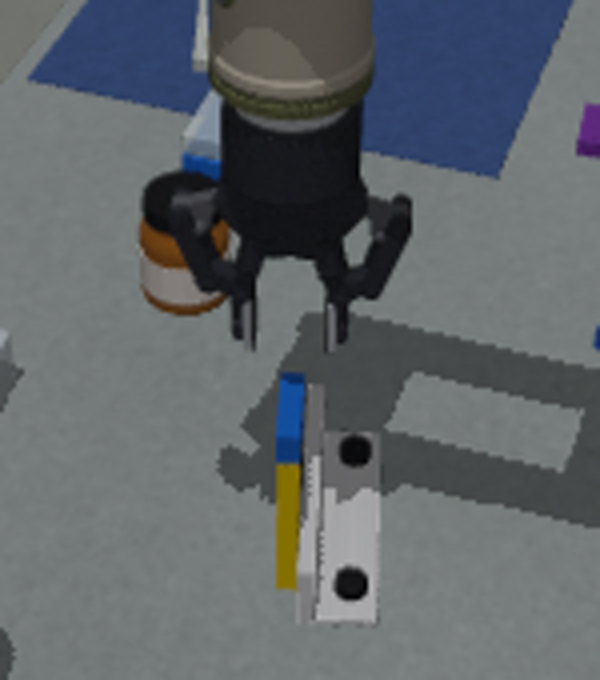

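Call:
{"api": "arm_command", "payload": {
  "increments": [
    [0,0.003,0,0,0,0],
    [0,0.011,0,0,0,0],
    [0,0.023,0,0,0,0],
    [0,0.037,0,0,0,0],
    [0,0.052,0,0,0,0],
    [0,0.066,0,0,0,0],
    [0,0.078,0,0,0,0],
    [0,0.086,0,0,0,0],
    [0,0.09,0,0,0,0],
    [0,0.09,0,0,0,0]
  ]
}}

```text
time: 24.9
tool_pos: [539.1, 32.9, 172.1]
tcp_rot: [-90.0, 0.0, -73.7]
ft_force: [-0.6, -0.9, 0.6]
finger_gap: 40.4
```

Call:
{"api": "arm_command", "payload": {
  "increments": [
    [0,0,0,0,0,0],
    [0,0,0,0,0,0],
    [0,0,0,0,0,0],
    [0,0,0,0,0,0],
    [0,0,0,0,0,0],
    [0,0,0,0,0,0],
    [0,0,0,0,0,0],
    [0,0,0,0,0,0],
    [0,0,0,0,0,0],
    [0,0,0,0,0,0]
  ],
  "jaw": 1,
  "force": 50
}}

```text
time: 26.15
tool_pos: [539.5, 32.9, 172.8]
tcp_rot: [-89.9, -0.0, -73.7]
ft_force: [-0.3, -0.4, 6.1]
finger_gap: 13.6
```

```bash
python3 - <<'E'
from h import *
sent([0, .09, 0, 0,0,0])
im=r.snapshot("side"); crop(im,240,100,390,270,4,"pics/b2.png")
state(); p,Q=cmd(); print(p)
# upright plate: plate x up, plate z -> -n
n=U(16.3); c=np.array([532.3,30.9,0])+14*n+70*Z
savegrip(c,plateR(16.3,90),"grip2.json")
c,Rp=platepose("grip2.json"); print(c+Rp.apply([-70,0,7]))
for l in eline(p+75*Z,Q,10): print(l)
E
```

```text
26.2 p [539.4  32.9 172.8] rot [-89.9  -0.  -73.7] q [ -1.9   4.1 102.9  -0.   72.9 -18.3] F [-0.2  0.   6. ] gap 13.4 oh 72.6
[539.01245132  32.89483101 172.15594123]
[ 5.39018637e+02  3.28646670e+01 -5.68434189e-14]
[-0.0, -0.0021, -0.0, 0.0, 0.0, 0.0]
[-0.0, -0.0078, -0.0, 0.0, 0.0, 0.0]
[-0.0, -0.0162, -0.0, 0.0, 0.0, 0.0]
[-0.0, -0.0264, -0.0, 0.0, 0.0, 0.0]
[-0.0, -0.0375, -0.0, 0.0, 0.0, 0.0]
[-0.0, -0.0486, -0.0, 0.0, 0.0, 0.0]
[-0.0, -0.0588, -0.0, 0.0, 0.0, 0.0]
[-0.0, -0.0672, -0.0, 0.0, 0.0, 0.0]
[-0.0, -0.0729, -0.0, 0.0, 0.0, 0.0]
[-0.0, -0.075, -0.0, 0.0, 0.0, 0.0]
```

View pics/b2.png

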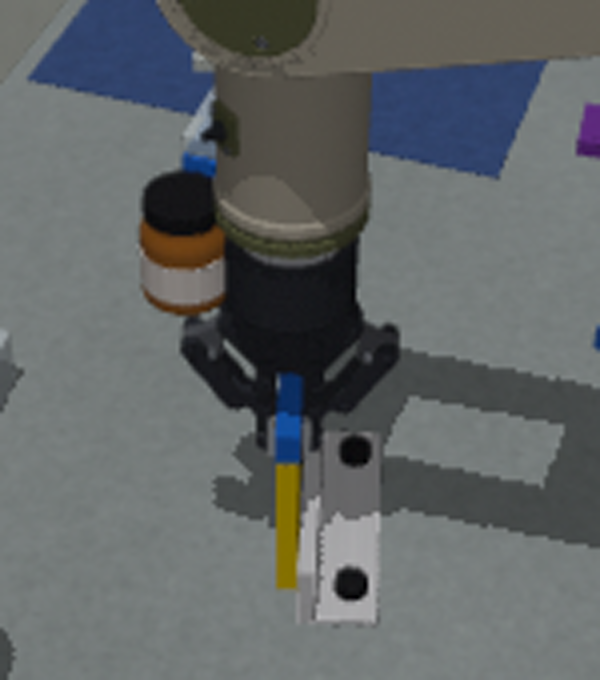

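Call:
{"api": "arm_command", "payload": {
  "increments": [
    [0,-0.002,0.001,0,0,0],
    [0,-0.008,0.003,0,0,0],
    [0,-0.016,0.003,0,0,0],
    [0,-0.026,0.003,0,0,0],
    [0,-0.038,0.003,0,0,0],
    [0,-0.05,0.003,0,0,0],
    [0,-0.062,0.003,0,0,0],
    [0,-0.072,0.003,0,0,0],
    [0,-0.08,0.003,0,0,0],
    [0,-0.08,0.003,0,0,0]
  ]
}}

```text
time: 27.45
tool_pos: [542.3, 33.7, 253.0]
tcp_rot: [-89.9, -0.0, -73.7]
ft_force: [0.4, -0.4, -1.7]
finger_gap: 13.4
```

```bash
cat >> h.py <<'E'
SLOT=np.array([497.1,327.0,10.]); SY=-12.3
def spose(z,dx=0,dy=0):
    Rp=plateR(SY,90); foot=SLOT+dx*U(SY)+dy*U(SY+90)+z*Z
    return foot-Rp.apply([-70,0,7]),Rp
E
python3 - <<'E'
from h import *
sent([0, -0.08, 0.003, 0, 0, 0])
im=r.snapshot("side"); crop(im,240,100,390,270,4,"pics/b3.png")
state(); 
P,Q=tool_for(*spose(68),"grip2.json"); print(P)
L=np.array(crows([(P,Q)])[0])
for k in (.04,.14,.26,.38,.5,.62,.74,.86,.96,1): print(np.round(L*k,4).tolist())
E
```

```text
27.5 p [542.   33.7 252.3] rot [-90.   -0.  -73.7] q [ -1.9   0.4  98.1   0.   81.5 -18.2] F [-0.8 -0.2 -1.1] gap 13.6 oh 72.6
[497.10900832 327.02944458 250.15594123]
[-0.0118, 0.0001, 0.0016, 0.0, 0.02, 0.0]
[-0.0412, 0.0003, 0.0055, 0.0, 0.0699, 0.0]
[-0.0765, 0.0005, 0.0102, 0.0, 0.1298, 0.0]
[-0.1118, 0.0008, 0.0149, 0.0, 0.1897, 0.0]
[-0.147, 0.001, 0.0196, 0.0, 0.2496, 0.0]
[-0.1823, 0.0012, 0.0244, 0.0, 0.3095, 0.0]
[-0.2176, 0.0015, 0.0291, 0.0, 0.3694, 0.0]
[-0.2529, 0.0017, 0.0338, 0.0, 0.4293, 0.0]
[-0.2823, 0.0019, 0.0377, 0.0, 0.4792, 0.0]
[-0.2941, 0.002, 0.0393, 0.0, 0.4992, 0.0]
```

View pics/b3.png

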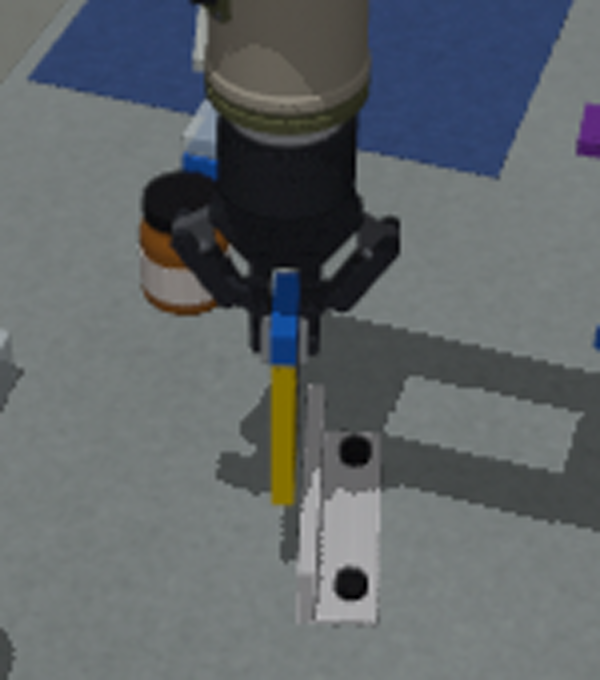

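Lifted, vertical. Carry to above the slot.

Call:
{"api": "arm_command", "payload": {
  "increments": [
    [-0.0118,0,0.0016,0,0.02,0],
    [-0.0412,0,0.0055,0,0.07,0],
    [-0.0765,0.0005,0.0102,0,0.13,0],
    [-0.1118,0.0008,0.0149,0,0.19,0],
    [-0.147,0.001,0.0196,0,0.25,0],
    [-0.1823,0.0012,0.0244,0,0.31,0],
    [-0.2176,0.0015,0.0291,0,0.37,0],
    [-0.2529,0.0017,0.0338,0,0.43,0],
    [-0.2823,0.0019,0.0377,0,0.48,0],
    [-0.2941,0.002,0.0393,0,0.4992,0]
  ]
}}

```text
time: 28.75
tool_pos: [496.2, 328.6, 249.2]
tcp_rot: [-90.1, -0.0, -102.3]
ft_force: [-1.0, -0.6, -1.8]
finger_gap: 13.5
```

Call:
{"api": "arm_command", "payload": {
  "increments": [
    [0,0,0,0,0,0],
    [0,0,0,0,0,0],
    [0,0.002,0,0,0,0],
    [0,0.004,0,0,0,0],
    [0,0.006,0,0,0,0],
    [0,0.008,0,0,0,0],
    [0,0.01,0,0,0,0],
    [0,0.012,0,0,0,0],
    [0,0.014,0,0,0,0],
    [0,0.014,0,0,0,0]
  ]
}}

```text
time: 30.0
tool_pos: [497.0, 327.0, 235.9]
tcp_rot: [-90.0, -0.0, -102.3]
ft_force: [-0.2, -0.4, -2.0]
finger_gap: 13.3
```

```bash
python3 - <<'E'
from h import *
sent([-0.2941, 0.002, 0.0393, 0, 0.4992, 0]); sent([0,.014,0,0,0,0])
im=r.snapshot("side"); crop(im,210,230,330,380,5,"pics/b4.png")
im=r.snapshot("top"); crop(im,130,150,240,250,6,"pics/b4t.png")
state(); c,Rp=platepose("grip2.json"); print(c+Rp.apply([-70,0,7]))
w=c+Rp.apply(C8)
print(np.round((proj("side",w)-[210,230]+.5)*5-.5).tolist())
S=np.array([529.3,320,0]); RS=R.from_euler("z",SY,degrees=True)
for x in (-48,-18): print(x,np.round((proj("side",S+RS.apply([[x-np.sign(x+33)*0,45,50],[x,-45,50]]))-[210,230]+.5)*5-.5).tolist())
for x in (-51,-45,-21,-15): print(x,np.round((proj("side",S+RS.apply([[x,45,50],[x,-45,50]]))-[210,230]+.5)*5-.5).tolist(),np.round((proj("top",S+RS.apply([[x,45,50],[x,-45,50]]))-[130,150]+.5)*6-.5).tolist())
E
```

```text
30.1 p [497.1 327.1 236.2] rot [ -90.     0.  -102.3] q [28.4  9.  90.7  0.  80.3 40.7] F [-0.1 -0.6 -1.1] gap 13.2 oh 72.6
[497.04490106 327.01115367  64.00718609]
[[357.0, 532.0], [329.0, 516.0], [430.0, 430.0], [403.0, 415.0], [341.0, 338.0], [310.0, 321.0], [424.0, 232.0], [393.0, 216.0]]
-48 [[351.0, 591.0], [467.0, 426.0]]
-18 [[291.0, 556.0], [409.0, 396.0]]
-51 [[357.0, 594.0], [473.0, 430.0]] [[138.0, 415.0], [334.0, 459.0]]
-45 [[345.0, 587.0], [462.0, 423.0]] [[141.0, 402.0], [337.0, 446.0]]
-21 [[297.0, 560.0], [415.0, 399.0]] [[156.0, 350.0], [351.0, 394.0]]
-15 [[285.0, 553.0], [403.0, 393.0]] [[160.0, 337.0], [355.0, 381.0]]
```

View pics/b4.png

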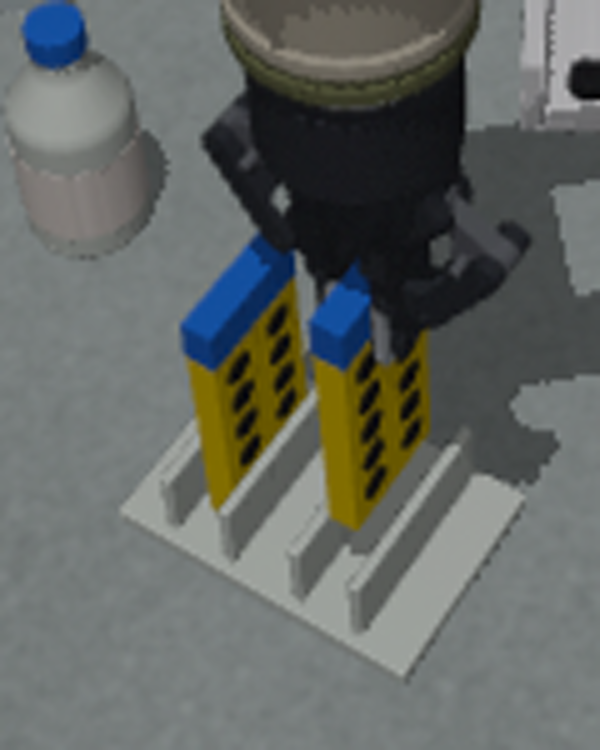

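View pics/b4t.png

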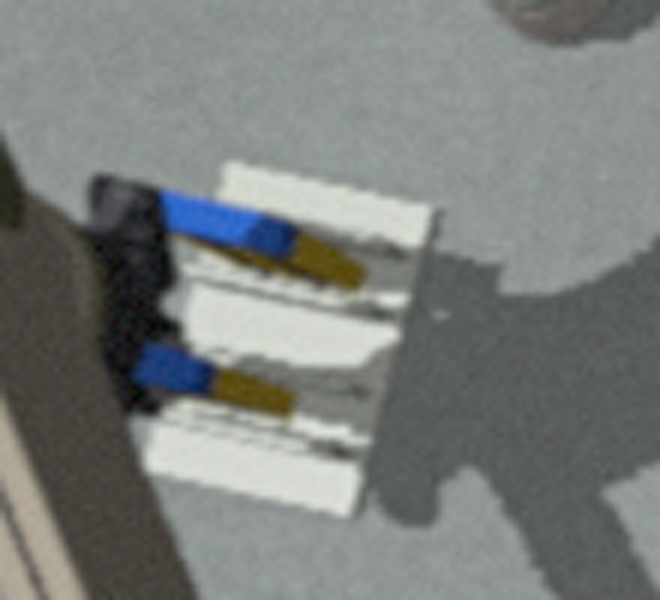

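```bash
python3 - <<'E'
from h import *
P,Q=tool_for(*spose(20,-1),"grip2.json"); 
for l in cline(P,Q,8,2): print(l)
E
```

```text
[0.0, 0.0043, -0.0001, 0.0, -0.0, 0.0]
[0.0, 0.0085, -0.0002, 0.0, -0.0, 0.0]
[0.0, 0.0128, -0.0003, 0.0, -0.0, 0.0]
[0.0, 0.017, -0.0004, 0.0, -0.0, 0.0]
[0.0, 0.0213, -0.0006, 0.0, -0.0, 0.0]
[0.0, 0.0255, -0.0007, 0.0, -0.0, 0.0]
[0.0, 0.0298, -0.0008, 0.0, -0.0, 0.0]
[0.0, 0.034, -0.0009, 0.0, -0.0, 0.0]
[0.0, 0.034, -0.0009, 0.0, -0.0, 0.0]
[0.0, 0.034, -0.0009, 0.0, -0.0, 0.0]
```

Call:
{"api": "arm_command", "payload": {
  "increments": [
    [0,0.004,-0.001,0,0,0],
    [0,0.0085,-0.001,0,0,0],
    [0,0.0128,-0.001,0,0,0],
    [0,0.017,-0.001,0,0,0],
    [0,0.0213,-0.001,0,0,0],
    [0,0.0255,-0.001,0,0,0],
    [0,0.03,-0.001,0,0,0],
    [0,0.034,-0.001,0,0,0],
    [0,0.034,-0.001,0,0,0],
    [0,0.034,-0.001,0,0,0]
  ]
}}

```text
time: 31.35
tool_pos: [496.2, 327.3, 202.3]
tcp_rot: [-90.0, 0.0, -102.3]
ft_force: [0.2, 0.0, -1.5]
finger_gap: 13.5
```

```bash
python3 - <<'E'
from h import *
sent([0, 0.034, -0.001, 0, 0, 0])
im=r.snapshot("side"); crop(im,210,230,330,380,5,"pics/b5.png")
state(); c,Rp=platepose("grip2.json"); print(c+Rp.apply([-70,0,7]))
E
```

```text
31.4 p [496.2 327.3 202.4] rot [ -90.     0.  -102.3] q [28.5 10.5 92.7  0.  76.8 40.8] F [-0.3  0.5 -0.4] gap 13.4 oh 72.6
[496.06689116 327.22486672  30.0072181 ]
```

View pics/b5.png

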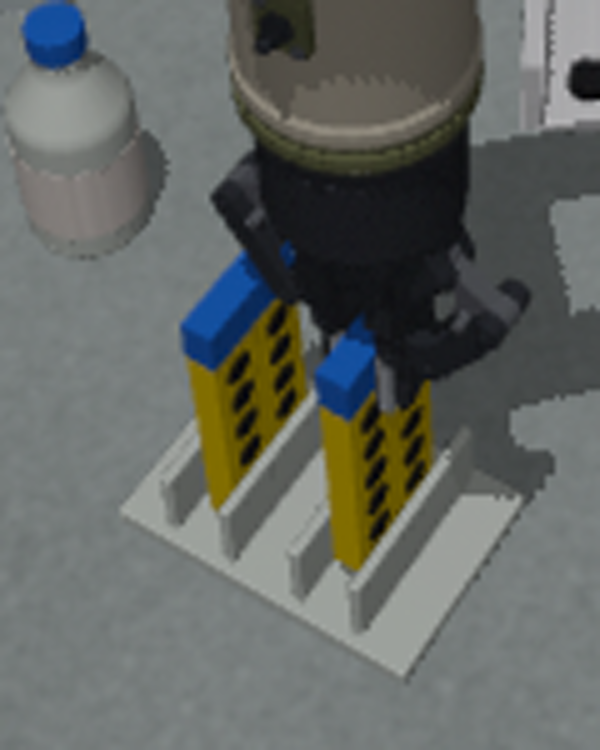

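Call:
{"api": "arm_command", "payload": {
  "increments": [
    [0,0.0025,0,0,0,0],
    [0,0.005,0,0,0,0],
    [0,0.0075,0,0,0,0],
    [0,0.01,0,0,0,0],
    [0,0.0125,0,0,0,0],
    [0,0.015,0,0,0,0],
    [0,0.017,0,0,0,0],
    [0,0.018,0,0,0,0],
    [0,0.019,0,0,0,0],
    [0,0.019,0,0,0,0]
  ]
}}

```text
time: 32.65
tool_pos: [496.1, 327.2, 183.1]
tcp_rot: [-90.0, -0.0, -102.3]
ft_force: [0.5, 0.3, -1.2]
finger_gap: 12.9
```

```bash
python3 - <<'E'
from h import *
sent([0, 0.019,0, 0, 0, 0]); state()
E
```

```text
32.65 p [496.1 327.2 183.1] rot [ -90.    -0.  -102.3] q [28.5 11.6 93.6  0.  74.8 40.8] F [ 0.5  0.3 -1.2] gap 12.9 oh 72.6
```

Call:
{"api": "arm_command", "payload": {
  "increments": [
    [0,0.0003,0,0,0,0],
    [0,0.0006,0,0,0,0],
    [0,0.0009,0,0,0,0],
    [0,0.0012,0,0,0,0],
    [0,0.0015,0,0,0,0],
    [0,0.0017,0,0,0,0],
    [0,0.0017,0,0,0,0],
    [0,0.0017,0,0,0,0],
    [0,0.0017,0,0,0,0],
    [0,0.0017,0,0,0,0]
  ]
}}

```text
time: 33.9
tool_pos: [496.4, 327.4, 182.8]
tcp_rot: [-90.0, 0.0, -102.3]
ft_force: [-2.9, -2.9, 8.9]
finger_gap: 13.3
```

```bash
python3 - <<'E'
from h import *
sent([0, 0.0017,0, 0, 0, 0]); state()
im=r.snapshot("side"); crop(im,210,230,330,380,5,"pics/b6.png")
E
```

```text
33.9 p [496.4 327.4 182.8] rot [ -90.     0.  -102.3] q [28.5 11.6 93.6 -0.  74.7 40.8] F [-2.9 -2.9  8.9] gap 13.3 oh 72.6
```

View pics/b6.png

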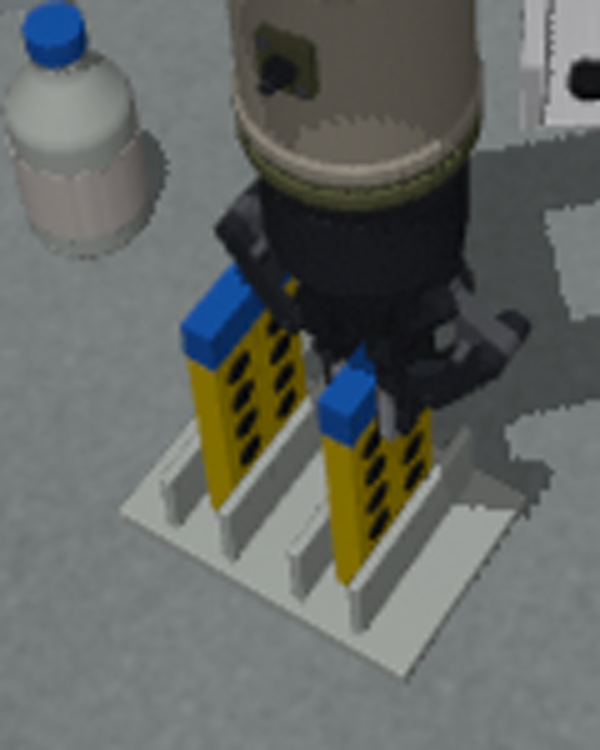

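Call:
{"api": "arm_command", "payload": {
  "increments": [
    [0,0,0,0,0,0],
    [0,0,0,0,0,0],
    [0,0,0,0,0,0],
    [0,0,0,0,0,0],
    [0,0,0,0,0,0],
    [0,0,0,0,0,0],
    [0,0,0,0,0,0],
    [0,0,0,0,0,0],
    [0,0,0,0,0,0],
    [0,0,0,0,0,0]
  ],
  "jaw": 0.1
}}

```text
time: 35.2
tool_pos: [496.1, 327.2, 181.5]
tcp_rot: [-90.0, 0.0, -102.3]
ft_force: [0.3, -0.3, 0.2]
finger_gap: 38.3
```

Call:
{"api": "arm_command", "payload": {
  "increments": [
    [0,-0.005,0,0,0,0],
    [0,-0.015,0,0,0,0],
    [0,-0.03,0,0,0,0],
    [0,-0.045,0,0,0,0],
    [0,-0.06,0,0,0,0],
    [0,-0.08,0,0,0,0],
    [0,-0.1,0,0,0,0],
    [0,-0.12,0,0,0,0],
    [0,-0.135,0,0,0,0],
    [0,-0.14,0,0,0,0]
  ]
}}

```text
time: 36.45
tool_pos: [496.5, 327.5, 323.1]
tcp_rot: [-89.9, 0.1, -102.3]
ft_force: [-0.9, -0.1, 0.5]
finger_gap: 38.4
```

```bash
python3 - <<'E'
from h import *
sent([0,-.14,0,0,0,0]); state()
im=r.snapshot("side"); crop(im,210,230,330,380,5,"pics/b7.png")
im=r.snapshot("top"); cv2.imwrite("pics/b7t.png",im[:,:,::-1])
E
```

```text
36.45 p [496.5 327.5 323.1] rot [-8.990e+01  1.000e-01 -1.023e+02] q [28.5  6.2 84.7  0.  89.  40.8] F [-0.9 -0.1  0.5] gap 38.4 oh 72.6
```

View pics/b7.png

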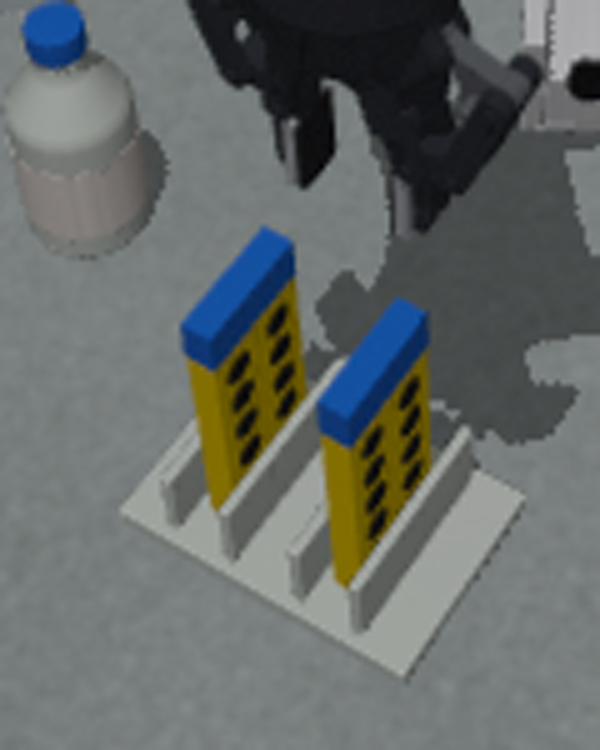

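View pics/b7t.png

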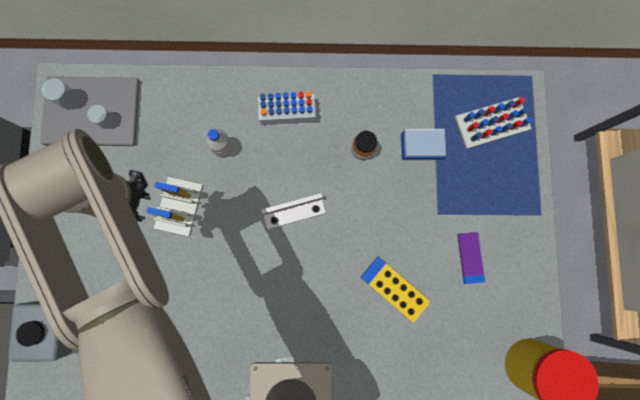

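```bash
python3 - <<'E'
from h import *
state(); print(r.hand_in())
E
```

```text
36.55 p [496.2 327.3 321.9] rot [ -90.     0.  -102.3] q [28.5  6.2 84.8  0.  89.  40.8] F [-0.7  0.6 -0.1] gap 38.3 oh 72.6
the job is handed in; nothing more can be done
None
```

The job is handed in at 36.6 s. The smaller yellow plate now stands in the free slot of the draining stand, blue end up and released.

**What I did**
- I gripped the plate across its width near the blue end and set it down with the plain end against the stop.
- I tipped it up, passing about 56° along the way. The arm neared its joint limits at about 70°, so I finished the tip by letting the plate pivot in the lightly closed fingers while pushing it against the stop.
- I released it upright and flush there, then took it again from above across its thickness. I carried it to the stand and lowered it until it touched the slot floor, at about 9 N.

**Last checks**
- The side picture shows the plate vertical in the free slot, level with and parallel to the fixed plate.
- The top picture shows the rack, bottle, jar and tip box where they began, judged by eye rather than measured.
- The wrist force is near zero and the open fingers are well above the plate.

**What disagreed**
- The fingertips stood about 6–10 mm farther back than `r.finger_overhang` when open, so I lowered the first grasp to match.
- The two cameras differed by about 2 mm on where the stand is. I aimed between them, and the slot leaves 5 mm on each side.
- During the tip the plain end hovered about 3–4 mm above the bench (my estimate from the side picture), well under the 22 mm limit. I pressed it down before letting go.

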